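# Open a bayonet sample cell and hold the probe tweezers on its gauge lines

## Robot

A 6-joint arm with a two-finger parallel gripper is mounted at the origin on the work surface. World frame = base frame: x ahead of the robot, y to its left, z up, the work surface at z = 0. Lengths are in m, angles in rad, forces in N, time in s.
With the tool pointing down it reaches from about 0.25 to 0.8 m from the base axis. Payload 3.9 kg.
Tool frame: the origin (TCP) lies on the centre line of the jaws, within the pads' length; the fingertips stand 25 mm ahead of it and the grasp point (between the pads) lies 6 mm ahead of it (robot.nose_length is the distance from the TCP to the fingertips, in m); x points along the fingers, z is the direction in which the jaws open and shut, and the axes are right-handed (so a half turn about x gives the same grasp; the last joint's range is limited). The gripper opens to 85 mm and grips with 20 to 120 N. Pads are 22 mm wide; open, the fingers measure 114 mm over their backs; the gripper's body (76 mm by 85 mm) begins 54 mm behind the grasp point. The pads swing forward as they close: fully open they stand 13 mm farther back than shut.
Start: joints at [1.136, 0.26, -0.138, 1.173, 0, 1.571], TCP at [0.221, 0.476, 0.224] pointing down, gripper open.
Joint ranges: [-2.78, 2.78], [-0.83, 1.72], [-1.28, 1.37], [-1.9, 2.12], [-1.57, 1.48], [-3.14, 3.14]. Speed limits (rad/s): [2.57, 2.57, 3.14, 3.14, 3.14, 3.14].

## Interface

Orientations are given as [roll, pitch, yaw] about the fixed x, y, z axes, in that order (R = Rz(yaw) Ry(pitch) Rx(roll)).
In Python, from bench import status, vision, ticket, robot gives the robot as it stands.
- The arm moves only by the tool servo_tool, never from a script. Its argument "plan" is a list that holds one entry, the list of rows, each a list of 4 numbers: the shift along the tool's x, y, z in cm, then the turn about the tool's x in degrees. A call has 1 to 10 rows; each row shifts and turns the commanded pose from where the row before left it, along the tool's axes as they then stand; what a row does not reach is not made up. A row lasts 1/8 s, in which the tool goes at most 62.5 mm and 10.7 degrees, less where a joint would pass 70% of its speed; a pose out of reach is approached as far as the arm can. A call with a gripper value outside its range is refused whole. "fingers" is the opening, from 0 (shut) to 1 (fully open), set as the call begins (left out, the last holds). The fingers move at their own pace and stop on an object; "force" is the grip in N (left out, the last holds). Time passes only in rows, so rows that do not move let the fingers close. It gives the time, the measured TCP pose, the force and the opening at its end, in the units of the state.
- status.get_obs(): the state, without advancing time (a new reading comes with each control period).
- vision.read_camera(name): name is "scene" or "top"; returns the picture (480x640x3 uint8, blue, green, red); there is no depth.
- vision.camera_info(name): a dict with "intrinsics" (3x3 intrinsics, pixels), "R" (3x3) and "t" (3): a world point X has camera coordinates R X + t. Camera axes: x right, y down, z forward; pixel columns grow to the right and rows downward; lengths in m; the calibration is good to about 2 mm. A picture is of the moment at which its call begins. camera_info takes no time and is no camera call.
- ticket.job_done(): hands the job in, once; it reports no verdict.
The state is a dict: "time": time; "q": joint angles; "joint_velocities": joint speeds; "joint_efforts": joint torques, N m; "eef_pos": TCP position; "ee_rot": TCP orientation; "force": force on the tool from outside, world axes, zero at the start; "moment": the same for the moment, N m; "grip_width": finger opening in m.
Only numpy, scipy, OpenCV 4.12 (cv2) and the standard library are available. Lean on these libraries where they do the work, as an engineer would, in place of code of your own. Each camera call takes 0.05 s, during which the arm holds its last target.

## Task

Open the round sample cell: turn its cover anticlockwise (seen from above) until its lugs come free, lift it out and set it down upright on the clear bench, without dropping it. Then take the probe tweezers out of their stand, squeeze them until their two tips are as far apart as the two lines scribed across the copper strip in the cell, and set them upright on the strip, one tip on each line, both pins lightly pressed on. Finish still holding the tweezers there, the squeeze steady and everything else on the bench left where it is.

Things in the scene. Friction and masses are not known exactly. Their poses are not given: they have to be found in the camera images.
- cell: Fixed round aluminium sample cell, 108 mm across, 20 mm high, on a flange 124 mm across; origin in the centre of its underside, z up. Inside, hidden by the cover at first, a white pedestal carries the copper strip, clamped along the cell's y axis. Two bayonet lips reach inwards at the rim; beside each is an open bay that lets a cover lug pass.
- cover: Loose aluminium cover of the cell, 80 mm across, 0.2 to 0.4 kg, an upturned pot; origin in the centre of its underside, z up. Its flat top is at z = 29 mm; on it stands a black bar grip 52 mm long (along x), 16 mm wide (y), top at z = 63 mm. Two lugs 5 mm thick at its lower edge, at +x and -x (in line with the bar), reach 45 mm from the axis. In the cell it sits 8 mm above the cell's underside.
- cover_grip (a point): On the cover's axis, 51 mm above its underside: where to grip the bar. Locked at the start: the bar stands at yaw -0.55 to -0.42 rad from the cell's x axis. The lugs are free at +0.37 to +0.70 rad (anticlockwise positive, either end of the bar), a stop ends the turn at about +0.70; in between the lips hold it down. No spring, turns freely.
- strip: Fixed copper strip, 62 mm long (y), 14 mm wide (x), 3 mm thick, origin in the centre of its underside, axes as the cell's; its top is 25 mm above the cell's underside (5 mm above its rim). A steel clamp bar 6 mm high above the pedestal (3 mm above the strip) crosses it near each end, 27 mm from its middle.
- line_a (a point): Middle of the scribed line on top of the strip at y = +8 mm; axes as the strip's, the line runs along x. A dark line 1 mm wide across the strip.
- line_b (a point): The same for the other line, at y = -8 mm, 16 mm from the first.
- stand: Fixed black plastic stand of the tweezers, 80 x 96 x 6 mm foot with a block 44 x 66 mm, 36 mm high; origin in the centre of its underside, z up. A slot in its top, 14 mm wide (x) and 41 mm long (y), holds the lower ends of the tweezers. The bench between stand and cell, on the robot's side, is clear.
- tweezers: Cordless measuring tweezers, loose, 70 g, balanced at the grip zone, standing in the stand, tips down, axes as the stand's; origin midway between the slack tips (8 mm above the stand's underside), z up along them. 98 mm high: a black head (16 x 18 mm, from z = 82 mm up) and two steel legs 12 mm wide (x), 5 mm thick (y), one at +y, one at -y, down to z = 16 mm, then thin probe pins.
- squeeze (a point): Middle of the ribbed grip zone, between the legs, 53 mm above the tweezers' origin, 45 mm below their top: where to take them, squeezing along y. The legs are 30 mm over their outsides here when slack, 22 mm (and parallel) at a tip gap of 16 mm, then pushing back with about 7 N. 1 mm of squeeze here moves the tip gap by about 2.4 mm.
- leg_l (a joint): Angle by which the +y leg is squeezed in, rad: 0 slack, 0.17 nearly shut; readable while held. Both legs, always alike, swing on sprung pivots 91 mm above the tweezers' origin, 6 mm either side of the middle. Tip gap = 34 mm - 184 mm x value: 0.098 for 16 mm. Squeezed to 16 mm the tips are 0.6 mm lower than slack.
- tip_l (a point): Lower end of the probe pin of the +y leg (3 mm thick brass pin). Each pin slides up to 4 mm into its leg against a light spring, 0.4 N at first to 2 N fully in.
- tip_r (a point): The same of the -y leg.
- cup_a: Bystander: specimen cup with lid, 64 mm across, 68 mm high, origin under its centre, loose; leave it alone.
- cup_b: Bystander: specimen cup like the other.
- bottle: Bystander: white reagent bottle, 66 mm across, 125 mm high, loose; origin under its centre.
- beaker: Bystander: glass beaker, 54 mm across, 65 mm high, loose; origin under its centre.
- measure: Bystander: glass measuring cylinder, foot 60 mm across, 181 mm high, loose; origin under its centre.
- dish: Bystander: covered glass dish, 64 mm across, 17 mm high, loose; origin under its centre.
- forceps: Bystander: plain steel forceps 125 mm long, lying flat along their x axis, 7 mm high, loose; not the tool for this job.
- pin_l: The probe pin of the +y leg itself: brass, 3 mm thick; its lower end is tip_l.
- pin_r: The probe pin of the -y leg.
Mind the look-alikes: they are no part of the job. What is meant by the tweezers is not green, and is the smaller of those in its own colour.

How it is judged:
By the outcome, as a careful person would: the job done as asked, in the order asked, and still so for the second after the job is handed in, while the arm keeps its last pose, push and grip.
It also fails if it takes over 53 s, if anything falls off the work surface, if the arm or the gripper's body presses on something with over 40 N, if the wrist force passes 120 N, or if a joint passes its speed limit or range.

## Working session

There is one attempt and no reset: what is moved stays moved. The work goes in short steps, Python scripts to look and compute and a tool call to move; the robot and the scene stay as the last step left them, time stands still between calls to the robot, and variables do not carry over. Pictures are saved under pics/ and viewed, and the job is handed in when it is done.

Besides the shell and the picture viewer there is one more tool, called after "Request:" as a command line: name --argument value ..., lists and objects as JSON in quotes. servo_tool: Moves the arm, as the interface text tells. Its arguments: {"type":"object","properties":{"plan":{"type":"array","items":{"type":"array","items":{"type":"array","items":{"type":"number"}}}},"fingers":{"type":"number"},"force":{"type":"number"}},"required":["plan"]}

```bash
ls; mkdir -p pics
python3 - <<'E'
from bench import status, vision, ticket, robot
import cv2,numpy as np
o=status.get_obs();print(o)
for n in("scene","top"):
    cv2.imwrite(f"pics/{n}0.png",vision.read_camera(n))
    i=vision.camera_info(n);print(n,i)
E
```

```text
pics
{'time': 0.0, 'q': array([ 1.13596041e+00,  2.60660650e-01, -1.39381359e-01,  1.17268422e+00,
        4.24149985e-05,  1.57079179e+00]), 'joint_velocities': array([ 5.76303781e-05,  3.04061801e-04, -1.20807138e-03, -3.07131792e-04,
       -7.94127229e-04, -3.53899153e-04]), 'joint_efforts': array([ 1.52479075e-03, -4.05681968e+01,  2.53920650e+01,  1.88050617e-02,
        1.76421361e-05,  6.22091179e-06]), 'eef_pos': array([0.22085742, 0.47551959, 0.22337251]), 'ee_rot': array([ 3.11961389,  1.56886596, -2.02760651]), 'force': array([-0.02201758, -0.50238632, -0.87062249]), 'moment': array([ 0.0459008 ,  0.0459335 , -0.00891712]), 'grip_width': 0.0857388183277201}
scene {'intrinsics': array([[527.08616106,   0.        , 320.11083035],
       [  0.        , 527.08616106, 244.91614022],
       [  0.        ,   0.        ,   1.        ]]), 'R': array([[ 0.67998347,  0.73318369,  0.00801   ],
       [ 0.53823229, -0.49169974, -0.68449789],
       [-0.49792417,  0.4697585 , -0.72897083]]), 't': array([-0.42094611, -0.21596882,  1.47343144])}
top {'intrinsics': array([[463.67652723,   0.        , 319.54071898],
       [  0.        , 463.67652723, 242.96513342],
       [  0.        ,   0.        ,   1.        ]]), 'R': array([[-0.02345816, -0.99953611, -0.01942348],
       [-0.98276836,  0.02661912, -0.18291465],
       [ 0.18334684,  0.01479794, -0.9829369 ]]), 't': array([0.05996001, 0.53902847, 1.01963939])}
```

View pics/scene0.png

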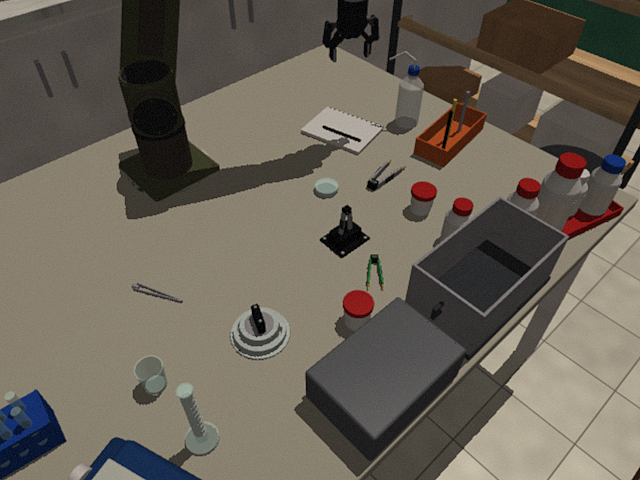

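View pics/top0.png

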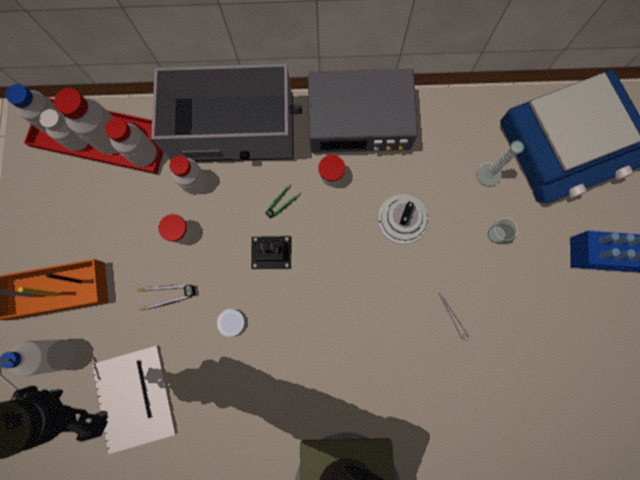

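Run:
```python
import cv2,numpy as np
s=cv2.imread("pics/scene0.png");t=cv2.imread("pics/top0.png")
def c(im,x,y,w,h,k):return cv2.resize(im[y:y+h,x:x+w],None,fx=k,fy=k,interpolation=cv2.INTER_CUBIC)
a=c(s,310,150,100,110,4);b=c(s,220,290,80,75,5);d=c(t,130,180,180,140,4);e=c(t,370,185,70,65,6)
b2=c(t,245,230,50,45,8)
def fit(im,w,h):
    o=np.zeros((h,w,3),np.uint8);k=min(w/im.shape[1],h/im.shape[0]);r=cv2.resize(im,None,fx=k,fy=k);o[:r.shape[0],:r.shape[1]]=r;return o
cv2.imwrite("pics/c1.png",np.hstack([fit(a,400,440),fit(d,400,440)]))
cv2.imwrite("pics/c2.png",np.hstack([fit(b,400,375),fit(e,400,375)]))
cv2.imwrite("pics/c3.png",b2)
```

```text
(no output)
```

View pics/c1.png

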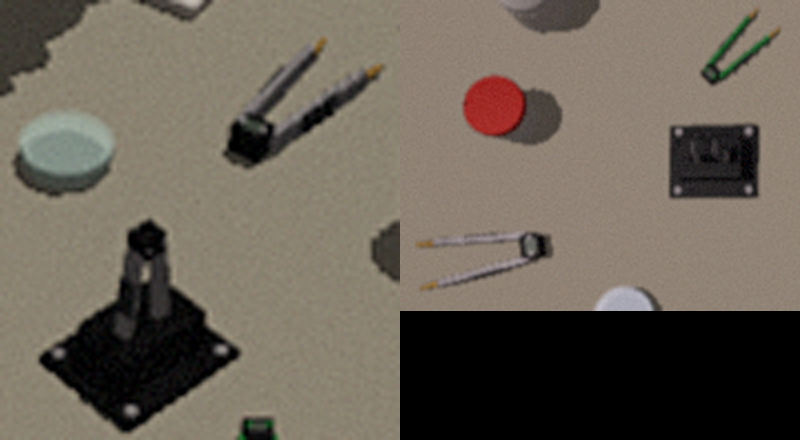

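View pics/c2.png

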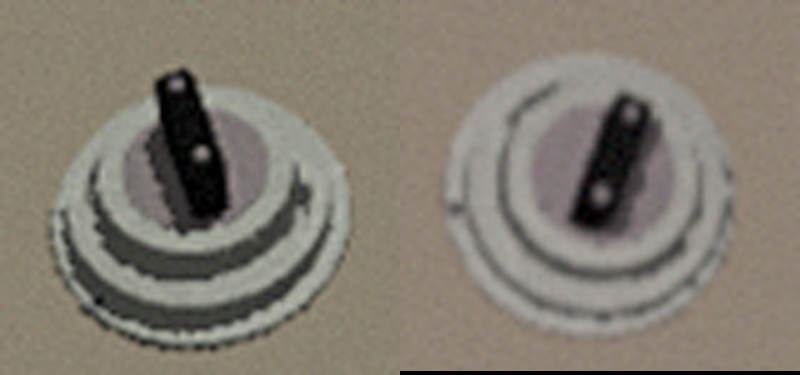

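View pics/c3.png

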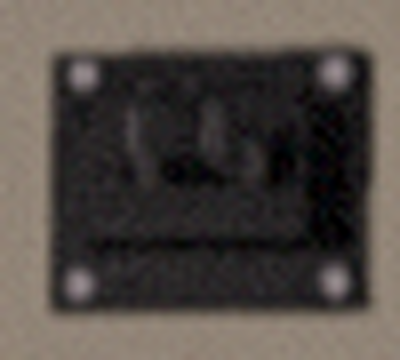

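```bash
cat > h.py <<'E'
import cv2,numpy as np
from bench import status, vision, ticket, robot
def proj(n,X):
    i=vision.camera_info(n);P=(i["R"]@np.atleast_2d(X).T).T+i["t"];p=(i["intrinsics"]@P.T).T
    return p[:,:2]/p[:,2:]
def back(n,uv,z):
    i=vision.camera_info(n);uv=np.atleast_2d(uv);d=np.c_[uv,np.ones(len(uv))]@np.linalg.inv(i["intrinsics"]).T@i["R"]
    c=-i["R"].T@i["t"];return c+d*((z-c[2])/d[:,2])[:,None]
def rect(im,n,c,z,half=0.08,px=400):
    # image: right = -y world, up = +x world
    g=np.array([[c[0]+half,c[1]+half,z],[c[0]+half,c[1]-half,z],[c[0]-half,c[1]-half,z],[c[0]-half,c[1]+half,z]])
    H=cv2.getPerspectiveTransform(np.float32([[0,0],[px,0],[px,px],[0,px]])-.5,np.float32(proj(n,g)))
    return cv2.warpPerspective(im,H,(px,px),flags=cv2.INTER_CUBIC|cv2.WARP_INVERSE_MAP)
E
python3 - <<'E'
from h import *
for n in("scene","top"):
    i=vision.camera_info(n);print(n,-i["R"].T@i["t"])
s=cv2.imread("pics/scene0.png");t=cv2.imread("pics/top0.png")
print(back("top",[[403.4,219.1]],.005),back("scene",[[260,333]],.005))
print(back("top",[[271,252]],.006))
c=back("top",[[403.4,219.1]],.005)[0]
cv2.imwrite("pics/r1.png",np.hstack([rect(s,"scene",c,.005),rect(t,"top",c,.005)]))
cv2.imwrite("pics/r2.png",np.hstack([rect(s,"scene",c,.071),rect(t,"top",c,.071)]))
d=back("top",[[271,252]],.006)[0]
cv2.imwrite("pics/r3.png",np.hstack([rect(s,"scene",d,.006),rect(t,"top",d,.006)]))
cv2.imwrite("pics/r4.png",np.hstack([rect(s,"scene",d,.106),rect(t,"top",d,.106)]))
E
```

```text
scene [ 1.13613492 -0.48971793  0.92963012]
top [0.34419902 0.03049517 1.10200202]
[[ 0.60208816 -0.15739813  0.005     ]] [[ 0.60439826 -0.15681315  0.005     ]]
[[0.5297329  0.16403998 0.006     ]]
```

View pics/r1.png

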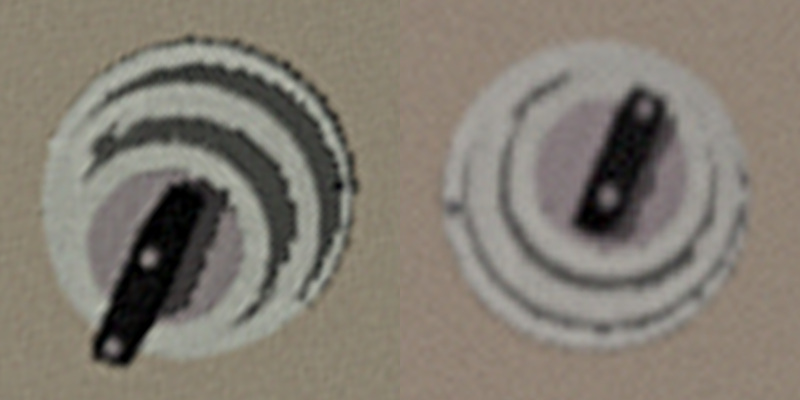

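View pics/r2.png

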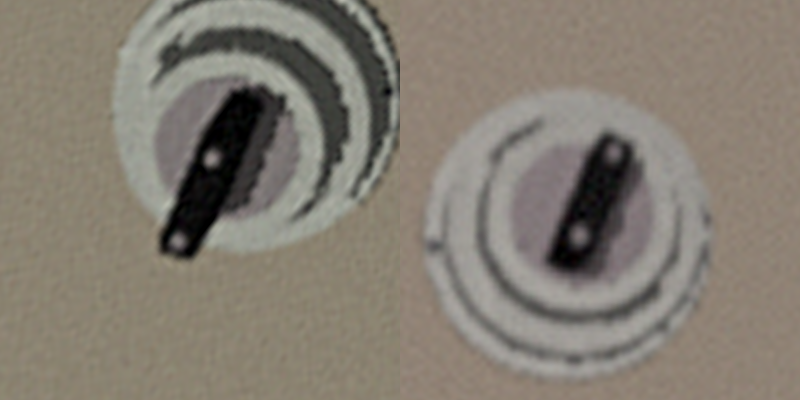

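View pics/r3.png

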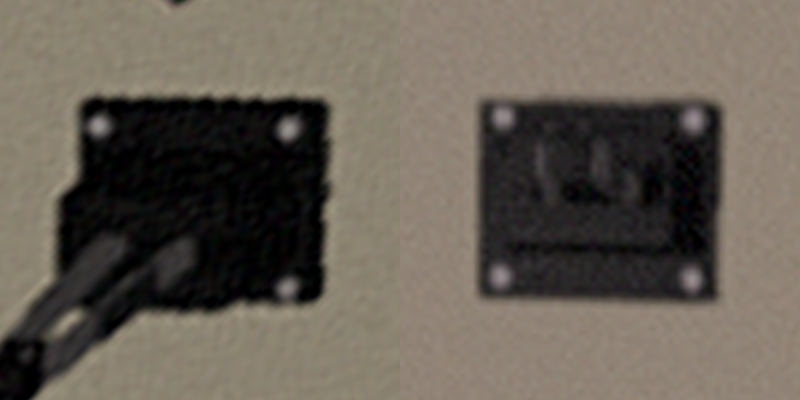

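View pics/r4.png

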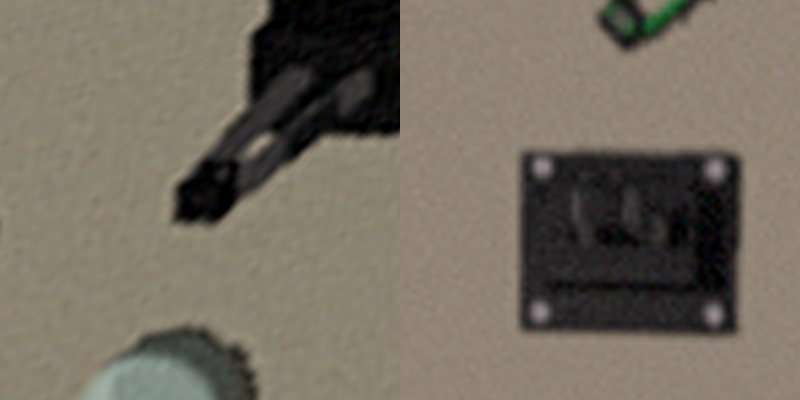

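```bash
cat >> h.py <<'E'
from scipy.spatial.transform import Rotation as Ro
def st():
    o=status.get_obs();R=Ro.from_euler("xyz",o["ee_rot"]).as_matrix();return o,np.array(o["eef_pos"]),R
def go(target,jawyaw):
    "shift in tool cm and turn deg to reach target with jaw axis at yaw (mod pi) (turn applied after shifts)"
    o,p,R=st();d=R.T@(np.array(target)-p)*100
    y=np.arctan2(R[1,2],R[0,2]);dy=(jawyaw-y+np.pi/2)%np.pi-np.pi/2
    sg=-1 if R[2,0]<0 else 1
    print("t",round(o["time"],2),"p",p.round(4),"jaw",round(y,3),"F",np.round(o["force"],2),"gw",round(o["grip_width"],4),"q",np.round(o["q"],2))
    print("shift cm",d.round(2),"turn deg",round(sg*np.degrees(dy),2))
E
python3 - <<'E'
from h import *
print([a for a in dir(robot) if a[0]!='_'],[a for a in dir(status) if a[0]!='_'],[a for a in dir(vision) if a[0]!='_'])
for a in dir(robot):
    if a[0]!='_': print(a,getattr(robot,a))
o,p,R=st();print(R.round(4))
go([.6037,-.1558,.16],-.385+np.pi/2)
E
```

```text
['IKError', 'nose_length'] ['get_obs'] ['camera_info', 'read_camera']
IKError <class 'bench.IKError'>
nose_length 0.025
[[-8.000e-04 -9.069e-01  4.213e-01]
 [-1.700e-03  4.213e-01  9.069e-01]
 [-1.000e+00 -0.000e+00 -1.800e-03]]
t 0.1 p [0.2209 0.4755 0.2234] jaw 1.136 F [-0.35 -0.1  -0.53] gw 0.0857 q [ 1.14  0.26 -0.14  1.17 -0.    1.57]
shift cm [  6.42 -61.32 -41.12] turn deg -2.86
```

Request:
servo_tool --plan '[[[0,-4,-2.7,0],[0,-4,-2.7,0],[0,-4,-2.7,0],[0,-4,-2.7,0],[0,-4,-2.7,0],[0,-4,-2.7,0],[0,-4,-2.7,0],[0,-4,-2.7,0],[0,-4,-2.7,0],[0,-4,-2.7,0]]]' --fingers 0.6

```text
time: 1.35
eef_pos: [0.4706, 0.0613, 0.2239]
ee_rot: [1.728, 1.57, 2.864]
force: [0.2, -0.4, -0.3]
grip_width: 0.0511
```

Run:
```python
from h import *
go([.6037,-.1558,.15],-.385+np.pi/2)
```

```text
t 1.35 p [0.4706 0.0613 0.2239] jaw 1.136 F [ 0.21 -0.38 -0.32] gw 0.0511 q [ 0.13  0.17 -0.25  1.14  0.    0.56]
shift cm [  7.38 -21.23 -14.08] turn deg -2.86
```

Request:
servo_tool --plan '[[[0,-3.5,-2.3,0],[0,-3.5,-2.3,0],[0.4,-3.5,-2.4,0],[2,-3.5,-2.4,-1],[2,-3.5,-2.3,-1],[2,-3.0,-2.1,-0.9],[1,-0.7,-0.3,0],[0,0,0,0]]]'

```text
time: 2.35
eef_pos: [0.6041, -0.1528, 0.1488]
ee_rot: [1.574, 1.568, 2.76]
force: [-0.3, 0.1, 0.6]
grip_width: 0.0512
```

Run:
```python
from h import *
go([.6037,-.1558,.067],-.385+np.pi/2)
n="top"
for n in ("top","scene"):
    im=vision.read_camera(n)
    x,y=((350,165),(190,230))[n=="scene"]
    cv2.imwrite(f"pics/{n}1.png",cv2.resize(im[y:y+130,x:x+130],None,fx=4,fy=4,interpolation=cv2.INTER_CUBIC))
```

```text
t 2.35 p [ 0.6041 -0.1528  0.1488] jaw 1.186 F [-0.29  0.09  0.6 ] gw 0.0512 q [-0.25  0.47 -0.02  1.09  0.    0.14]
shift cm [ 8.18 -0.11 -0.3 ] turn deg 0.02
```

View pics/scene1.png

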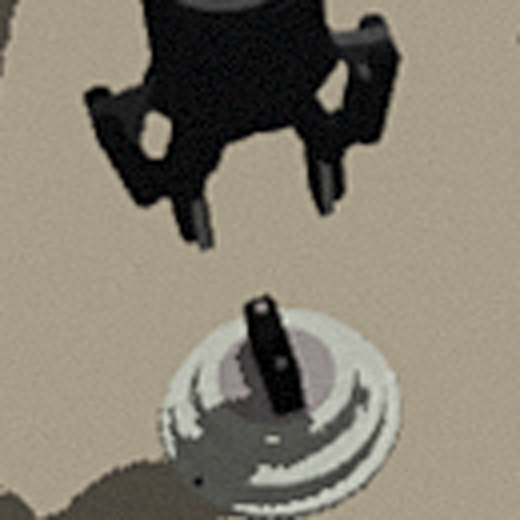

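The picture shows the open jaws (crop 195–330, 210–245) straddling the bar (crop 270, 355). Descending.

Request:
servo_tool --plan '[[[2,0,-0.1,0],[2,0,-0.1,0],[2,-0.1,-0.1,0],[1.5,0,0,0],[0.68,0,0,0],[0,0,0,0]]]'

```text
time: 3.2
eef_pos: [0.6047, -0.1559, 0.0685]
ee_rot: [1.461, 1.571, 2.648]
force: [-0.0, -0.3, -0.3]
grip_width: 0.0511
```

Request:
servo_tool --plan '[[[0,0,0,0],[0,0,0,0],[0,0,0,0],[0,0,0,0],[0,0,0,0]]]' --fingers 0.1 --force 40

```text
time: 3.82
eef_pos: [0.6049, -0.1563, 0.0684]
ee_rot: [-1.144, 1.571, 0.043]
force: [0.3, -0.0, 0.3]
grip_width: 0.0086
```

Run:
```python
from h import *
go([.6037,-.1558,.067],-.385+np.pi/2);print(st()[0]["moment"])
```

```text
t 3.83 p [ 0.6049 -0.1563  0.0684] jaw 1.187 F [ 0.3  -0.05  0.25] gw 0.0086 q [-0.25  0.53 -0.14  0.9   0.    0.13]
shift cm [0.14 0.13 0.  ] turn deg 0.04
[-0.01051392  0.02672488 -0.01081616]
```

Run:
```python
from h import *
L=[]
for n in ("top","scene"):
    im=vision.read_camera(n)
    x,y=((340,150),(190,230))[n=="scene"]
    L.append(cv2.resize(im[y:y+130,x:x+130],None,fx=3,fy=3,interpolation=cv2.INTER_CUBIC))
cv2.imwrite("pics/v2.png",np.hstack(L))
```

```text
(no output)
```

View pics/v2.png

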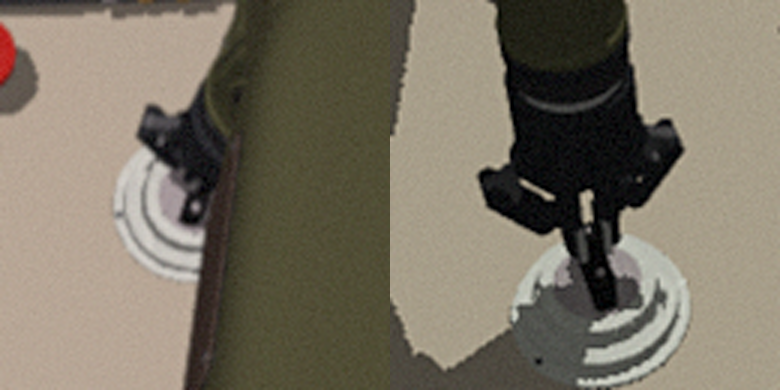

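Request:
servo_tool --plan '[[[0,0,0,0],[0,0,0,0],[0,0,0,0]]]' --fingers 0 --force 60

```text
time: 4.3
eef_pos: [0.6049, -0.1562, 0.0684]
ee_rot: [-2.538, 1.571, -1.351]
force: [-0.3, 0.4, -0.5]
grip_width: -0.0
```

Run:
```python
from h import *
go([.6037,-.1558,.067],-.385+np.pi/2);print(st()[0]["moment"])
im=vision.read_camera("scene")
cv2.imwrite("pics/v3.png",cv2.resize(im[280:360,220:310],None,fx=8,fy=7,interpolation=cv2.INTER_CUBIC))
```

```text
t 4.3 p [ 0.6049 -0.1562  0.0684] jaw 1.187 F [-0.27  0.38 -0.51] gw -0.0 q [-0.25  0.53 -0.14  0.9  -0.    0.13]
shift cm [ 0.14  0.13 -0.  ] turn deg 0.05
[-0.01314785  0.03728101  0.03321337]
```

View pics/v3.png

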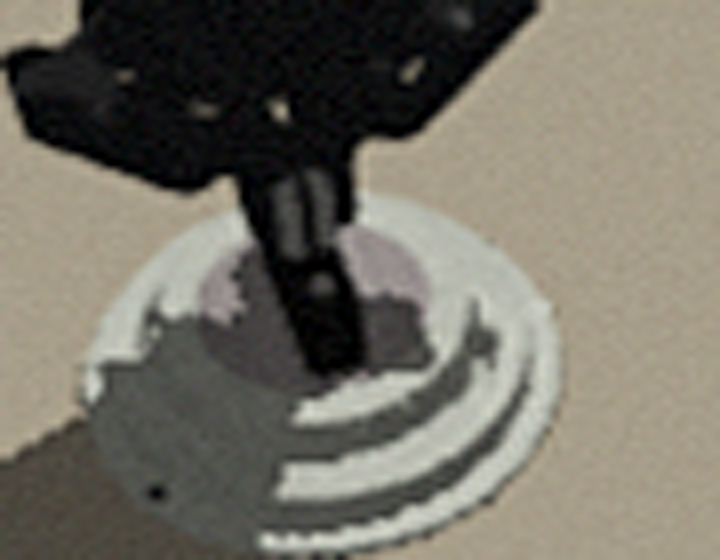

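Run:
```python
from h import *
p=proj("scene",[[.6049,-.1562,z] for z in (.0434,.0554,.0684,.08,.1)]);print(p,(p-[220,280])*[8,7])
p=proj("top",[[.6049,-.1562,z] for z in (.0434,.0684,.1,.2)]);print(p)
```

```text
[[258.96792936 322.31005692]
 [258.51048561 318.85938064]
 [258.00631211 315.05620367]
 [257.54868104 311.60411435]
 [256.74194649 305.51860151]] [[311.74343486 296.17039845]
 [308.08388488 272.0156645 ]
 [304.0504969  245.39342567]
 [300.38944835 221.22880044]
 [293.9355719  178.63021058]]
[[405.41627902 214.11516386]
 [407.19299759 211.44855774]
 [409.56007955 207.89589869]
 [418.09090031 195.0923296 ]]
```

Run:
```python
from h import *
for dz in (.198,.21,.224,.25): print(dz,proj("scene",[[.221,.4755,dz],[.221+.4213*.045,.4755+.9069*.045,dz],[.221-.4213*.045,.4755-.9069*.045,dz]]).round(1).tolist(),proj("top",[[.221,.4755,dz]]).round(1).tolist())
s=cv2.imread("pics/scene0.png");t=cv2.imread("pics/top0.png")
a=cv2.resize(s[0:80,300:400],None,fx=4,fy=4,interpolation=cv2.INTER_CUBIC)
b=cv2.resize(t[360:460,0:120],None,fx=3.2,fy=3.2,interpolation=cv2.INTER_CUBIC)
cv2.imwrite("pics/v4.png",np.hstack([a,b]))
```

```text
0.198 [[349.2, 74.5], [364.5, 72.1], [333.6, 77.0]] [[94.0, 401.5]]
0.21 [[349.4, 70.4], [364.8, 68.0], [333.7, 72.9]] [[90.8, 402.5]]
0.224 [[349.6, 65.6], [365.2, 63.2], [333.9, 68.1]] [[87.0, 403.6]]
0.25 [[350.1, 56.5], [365.9, 54.2], [334.1, 59.0]] [[79.4, 406.0]]
```

View pics/v4.png

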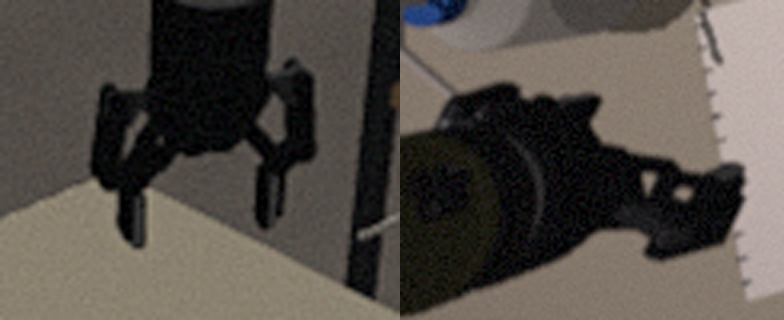

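Run:
```python
from h import *
a=np.array([.4213,.9069,0]);c=np.array([.221,.4755,0])
for z in (.198,.21,.224,.24,.26,.28):
  P=[c+s*.043*a+[0,0,z] for s in(1,-1)]
  print(z,((proj("top",P)-[0,360])*3.2+[400,0]).round(0).tolist(),((proj("scene",P)-[300,0])*4).round(0).tolist())
print(proj("top",[[0,0,0]]),proj("scene",[[0,0,0]]))
t=cv2.imread("pics/top0.png")
cv2.imwrite("pics/v5.png",cv2.convertScaleAbs(cv2.resize(t[370:470,0:120],None,fx=6.5,fy=6,interpolation=cv2.INTER_CUBIC),alpha=3))
```

```text
0.198 [[637.0, 102.0], [765.0, 164.0]] [[255.0, 289.0], [137.0, 307.0]]
0.21 [[626.0, 105.0], [756.0, 167.0]] [[257.0, 273.0], [138.0, 291.0]]
0.224 [[613.0, 108.0], [744.0, 172.0]] [[258.0, 253.0], [138.0, 272.0]]
0.24 [[597.0, 112.0], [731.0, 177.0]] [[260.0, 231.0], [139.0, 250.0]]
0.26 [[577.0, 117.0], [713.0, 183.0]] [[262.0, 203.0], [140.0, 221.0]]
0.28 [[555.0, 122.0], [695.0, 190.0]] [[264.0, 174.0], [141.0, 192.0]]
[[346.80726965 488.08596068]] [[169.52705702 167.65826994]]
```

View pics/v5.png

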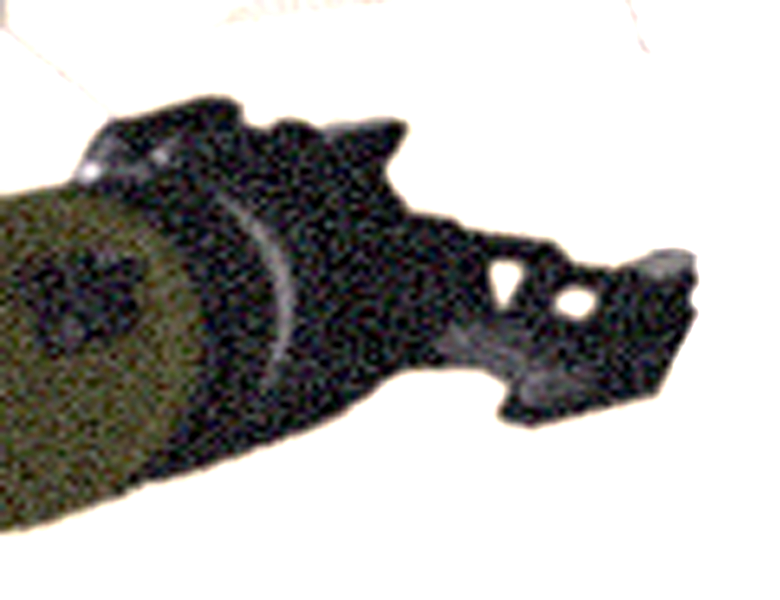

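The two images place the shut fingertips at about the reported TCP height, not 25 mm below it. The tips at scene (258, 316) lie at z≈0.068 with TCP z=0.0684, so they closed just above the bar. I'll open, go lower and watch the force.

Request:
servo_tool --plan '[[[-0.5,0,0,0],[0,0.1,0,0],[0,0,0,0],[0,0,0,0],[0,0,0,0]]]' --fingers 0.6

```text
time: 4.97
eef_pos: [0.6039, -0.1558, 0.0733]
ee_rot: [1.88, 1.571, 3.067]
force: [-0.1, 0.3, 0.4]
grip_width: 0.0513
```

Request:
servo_tool --plan '[[[0.8,0,0,0],[0.7,0,0,0],[0.7,0,0,0],[0.6,0,0,0],[0,0,0,0]]]'

```text
time: 5.6
eef_pos: [0.6034, -0.1557, 0.0446]
ee_rot: [1.691, 1.569, 2.878]
force: [0.1, 0.3, 0.2]
grip_width: 0.0514
```

Request:
servo_tool --plan '[[[0,0,0,0],[0,0,0,0],[0,0,0,0],[0,0,0,0],[0,0,0,0]]]' --fingers 0.1 --force 50

```text
time: 6.22
eef_pos: [0.6044, -0.156, 0.0459]
ee_rot: [-1.484, 1.57, -0.297]
force: [-0.1, 1.0, 3.9]
grip_width: 0.0148
```

Run:
```python
from h import *
go([.6037,-.1558,.044],-.385+np.pi/2);print(st()[0]["moment"])
im=vision.read_camera("scene")
cv2.imwrite("pics/v6.png",cv2.resize(im[270:360,210:310],None,fx=7,fy=6,interpolation=cv2.INTER_CUBIC))
```

```text
t 6.22 p [ 0.6044 -0.156   0.0459] jaw 1.187 F [-0.12  1.04  3.87] gw 0.0148 q [-0.25  0.54 -0.18  0.85 -0.    0.13]
shift cm [ 0.19  0.07 -0.01] turn deg 0.04
[-0.0974586   0.06111441 -0.03638789]
```

View pics/v6.png

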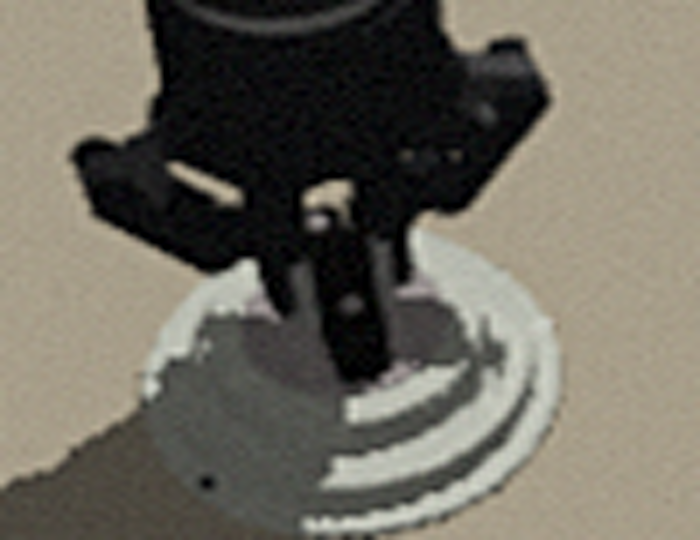

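Request:
servo_tool --plan '[[[-0.1,0,0,0],[0,0,0,-5],[0,0,0,-8],[0,0,0,-8],[0,0,0,-8],[0,0,0,-8],[0,0,0,0]]]'

```text
time: 7.15
eef_pos: [0.6036, -0.1557, 0.046]
ee_rot: [0.819, 1.57, 2.649]
force: [-0.7, 0.5, -0.6]
grip_width: 0.0145
```

Run:
```python
from h import *
go([.6037,-.1558,.044],-.385+1.03+np.pi/2);print(st()[0]["moment"])
```

```text
t 7.15 p [ 0.6036 -0.1557  0.046 ] jaw 1.831 F [-0.65  0.46 -0.59] gw 0.0145 q [-0.25  0.54 -0.18  0.85  0.   -0.51]
shift cm [ 0.2  -0.01 -0.02] turn deg -22.05
[-0.00263276 -0.10361662  0.01910198]
```

Request:
servo_tool --plan '[[[0,0,0,-8],[0,0,0,-8],[0,0,0,-6],[0,0,0,0]]]'

```text
time: 7.65
eef_pos: [0.6036, -0.1557, 0.046]
ee_rot: [0.386, 1.57, 2.599]
force: [0.2, 0.6, -1.6]
grip_width: 0.015
```

Request:
servo_tool --plan '[[[-0.3,0,0,0],[-0.3,0,0,0],[0,0,0,0]]]'

```text
time: 8.02
eef_pos: [0.604, -0.1559, 0.0527]
ee_rot: [-2.454, 1.571, -0.238]
force: [-0.6, -0.4, -2.4]
grip_width: 0.0153
```

Run:
```python
from h import *
go([.6037,-.1558,.044],-.385+1.03+np.pi/2);print(st()[0]["moment"])
im=vision.read_camera("scene")
cv2.imwrite("pics/v7.png",cv2.resize(im[270:360,210:310],None,fx=7,fy=6,interpolation=cv2.INTER_CUBIC))
```

```text
t 8.03 p [ 0.604  -0.1559  0.0527] jaw 2.216 F [-0.64 -0.39 -2.44] gw 0.0153 q [-0.25  0.54 -0.17  0.86  0.   -0.9 ]
shift cm [0.87 0.02 0.02] turn deg -0.0
[-0.00204612  0.01180494  0.00724851]
```

View pics/v7.png

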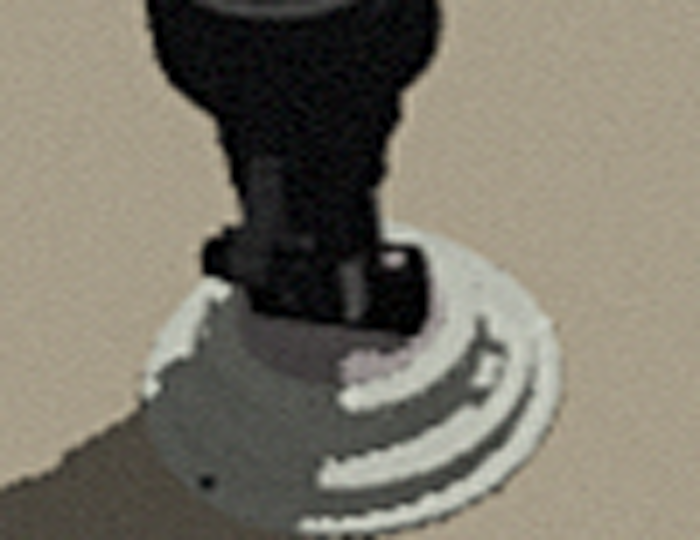

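Request:
servo_tool --plan '[[[-1,0,0,0],[-2,0,0,0],[-2,0,0,0],[-1.5,0,0,0],[0,0,0,0]]]'

```text
time: 8.7
eef_pos: [0.6051, -0.1562, 0.1191]
ee_rot: [-2.464, 1.568, -0.247]
force: [0.0, -0.0, -1.8]
grip_width: 0.0147
```

Run:
```python
from h import *
go([.43,0,.118],.645+np.pi/2);print(proj("top",[[.43,0,0]]),proj("scene",[[.43,0,0]]))
im=vision.read_camera("scene")
cv2.imwrite("pics/v8.png",cv2.resize(im[230:360,200:320],None,fx=5,fy=4.5,interpolation=cv2.INTER_CUBIC))
```

```text
t 8.7 p [ 0.6051 -0.1562  0.1191] jaw 2.216 F [ 0.02 -0.02 -1.84] gw 0.0147 q [-0.25  0.48 -0.07  1.01  0.   -0.9 ]
shift cm [ 0.05  4.59 23.01] turn deg 0.03
[[340.59250994 292.11457185]] [[266.30528338 251.39150653]]
```

View pics/v8.png

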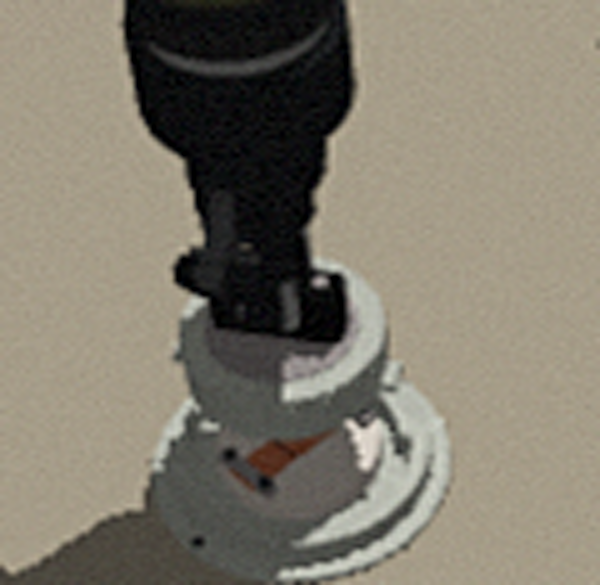

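The cover is out: it hangs at crop (285, 330), and the copper strip shows below it at crop (270, 460). Carrying it to (0.43, 0).

Request:
servo_tool --plan '[[[0,0.3,1,0],[0,0.5,2.5,0],[0,0.6,3,0],[0,0.6,3,0],[0,0.6,3,0],[0,0.6,3,0],[0,0.6,3,0],[0,0.6,3,0],[0,0.5,1.4,0],[0,0,0,0]]]'

```text
time: 10.0
eef_pos: [0.4257, -0.0022, 0.1171]
ee_rot: [1.243, 1.57, -2.823]
force: [1.1, 0.4, -1.9]
grip_width: 0.0149
```

Request:
servo_tool --plan '[[[2,0,0,0],[2,0,0,0],[2,0,0,0],[1,0,0,0],[0.4,0,0,0],[0,0,0,0]]]'

```text
time: 10.75
eef_pos: [0.4275, -0.0026, 0.0436]
ee_rot: [-2.449, 1.57, -0.233]
force: [-0.3, -0.4, -2.7]
grip_width: 0.0149
```

Run:
```python
from h import *
go([.43,0,.038],.645+np.pi/2)
im=vision.read_camera("scene")
cv2.imwrite("pics/v9.png",cv2.resize(im[170:340,200:340],None,fx=4.5,fy=3.5,interpolation=cv2.INTER_CUBIC))
```

```text
t 10.75 p [ 0.4275 -0.0026  0.0436] jaw 2.216 F [-0.31 -0.42 -2.73] gw 0.0149 q [-0.01  0.27 -0.67  0.64 -0.   -0.65]
shift cm [ 0.56 -0.35  0.06] turn deg 0.01
```

View pics/v9.png

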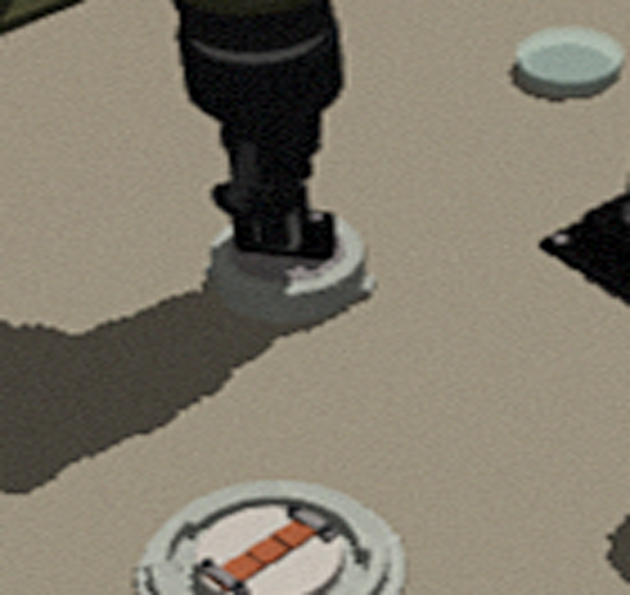

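Cover just above the bench at crop (290, 270); the strip with its two lines is now visible at crop (270, 548). Lower gently until contact.

Request:
servo_tool --plan '[[[0.3,0,0,0],[0.1,0,0,0],[0,0,0,0]]]'

```text
time: 11.18
eef_pos: [0.427, -0.0024, 0.0395]
ee_rot: [-2.479, 1.571, -0.263]
force: [-0.6, 0.2, -2.1]
grip_width: 0.0146
```

Request:
servo_tool --plan '[[[0.1,0,0,0],[0,0,0,0]]]'

```text
time: 11.42
eef_pos: [0.427, -0.0024, 0.0384]
ee_rot: [1.155, 1.571, -2.912]
force: [0.4, 0.6, -3.1]
grip_width: 0.0144
```

Request:
servo_tool --plan '[[[0.1,0,0,0],[0,0,0,0]]]'

```text
time: 11.68
eef_pos: [0.4271, -0.0024, 0.0379]
ee_rot: [-2.41, 1.57, -0.194]
force: [-2.6, 0.0, 4.0]
grip_width: 0.0149
```

Request:
servo_tool --plan '[[[0,0,0,0],[0,0,0,0],[0,0,0,0],[0,0,0,0],[-0.5,0,0,0],[-2,0,0,0],[-3,0,0,0],[-3,0,0,0],[-3,0,0,0],[-1,0,0,0]]]' --fingers 0.6

```text
time: 12.92
eef_pos: [0.4283, -0.0025, 0.1643]
ee_rot: [-2.222, 1.567, -0.005]
force: [0.2, -0.2, -0.5]
grip_width: 0.0515
```

Run:
```python
from h import *
go([.5285,.166,.17],-.015+np.pi/2)
for n in ("scene","top"):
    cv2.imwrite(f"pics/{n}2.png",vision.read_camera(n))
s=cv2.imread("pics/scene2.png");t=cv2.imread("pics/top2.png")
c=(.6035,-.156)
cv2.imwrite("pics/r5.png",np.hstack([rect(s,"scene",c,.025,.05),rect(t,"top",c,.025,.05)]))
cv2.imwrite("pics/v10.png",cv2.resize(s[170:340,200:340],None,fx=4.5,fy=3.5,interpolation=cv2.INTER_CUBIC))
```

```text
t 12.93 p [ 0.4283 -0.0025  0.1643] jaw 2.216 F [ 0.17 -0.22 -0.47] gw 0.0515 q [-0.01  0.13 -0.47  0.97  0.   -0.65]
shift cm [ -0.54 -18.14   7.43] turn deg 37.84
```

View pics/r5.png

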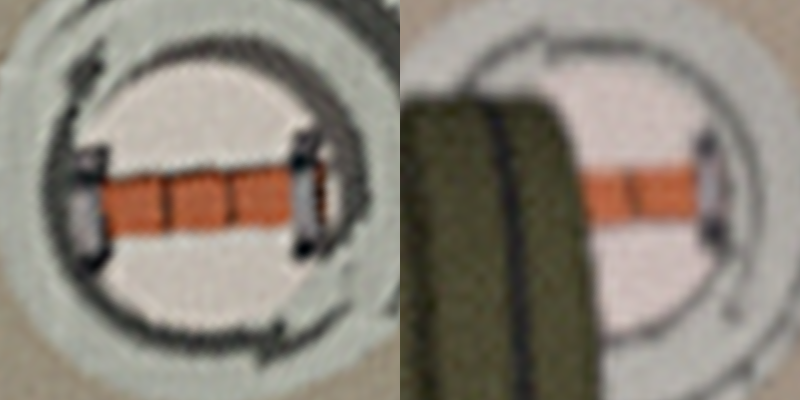

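View pics/v10.png

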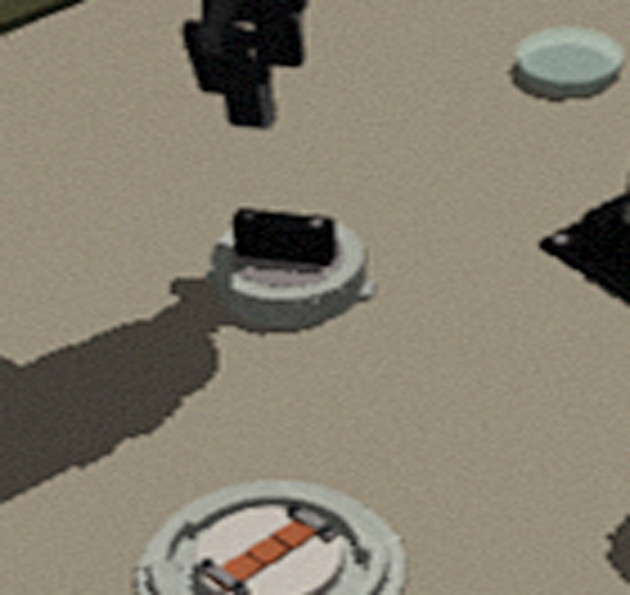

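Run:
```python
from h import *
for z in (.15,.16,.165,.17,.18): print(z,proj("scene",[[.4439,-.023,z],[.4127,.018,z]]).round(1).tolist(),proj("top",[[.4439,-.023,z],[.4127,.018,z]]).round(1).tolist())
s=cv2.imread("pics/scene2.png")
cv2.imwrite("pics/v11.png",cv2.resize(s[160:230,220:300],None,fx=8,fy=8,interpolation=cv2.INTER_CUBIC))
```

```text
0.15 [[257.4, 213.1], [263.2, 197.3]] [[353.4, 279.3], [333.9, 295.0]]
0.16 [[257.0, 209.7], [262.9, 193.9]] [[353.7, 278.8], [334.0, 294.7]]
0.165 [[256.8, 207.9], [262.8, 192.2]] [[353.8, 278.5], [334.0, 294.5]]
0.17 [[256.6, 206.2], [262.6, 190.5]] [[353.9, 278.3], [334.0, 294.3]]
0.18 [[256.3, 202.7], [262.3, 187.0]] [[354.2, 277.7], [334.1, 293.9]]
```

View pics/v11.png

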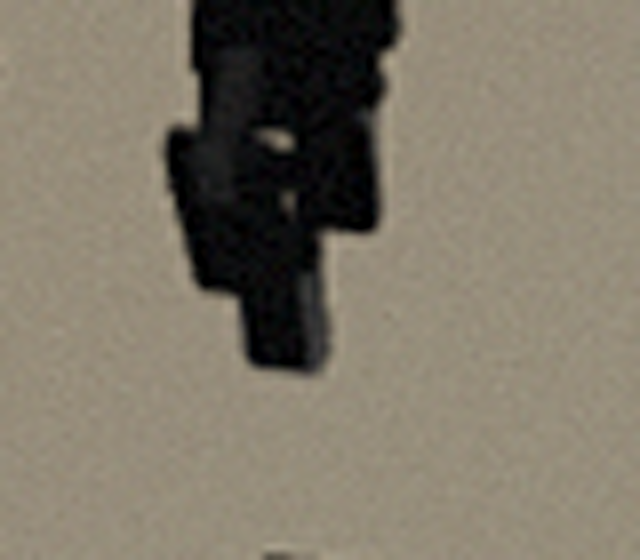

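Request:
servo_tool --plan '[[[0,-2.6,1.0,0],[0,-2.6,1.1,0],[0,-2.6,1.1,0],[0,-2.6,1.1,0],[0,-2.6,1.1,0],[0,-2.6,1.1,0],[0,-2.4,0.9,9],[0,0,0,10],[0,0,0,10],[0,0,0,8.8]]]'

```text
time: 14.28
eef_pos: [0.5252, 0.1648, 0.1603]
ee_rot: [1.888, 1.567, -2.843]
force: [-0.0, -0.2, 0.4]
grip_width: 0.0513
```

Run:
```python
from h import *
go([.5293,.1655,.15],-.015+np.pi/2)
for n in ("scene","top"):
    cv2.imwrite(f"pics/{n}3.png",vision.read_camera(n))
s=cv2.imread("pics/scene3.png");t=cv2.imread("pics/top3.png")
cv2.imwrite("pics/v12.png",cv2.resize(s[130:270,290:400],None,fx=5,fy=4,interpolation=cv2.INTER_CUBIC))
c=(.6035,-.156)
cv2.imwrite("pics/r6.png",np.hstack([rect(s,"scene",c,.025,.05),rect(t,"top",c,.025,.05)]))
```

```text
t 14.28 p [0.5252 0.1648 0.1603] jaw 1.552 F [-0.   -0.22  0.42] gw 0.0513 q [ 0.3   0.34 -0.19  1.04  0.    0.32]
shift cm [ 1.03 -0.41  0.08] turn deg -0.23
```

View pics/v12.png

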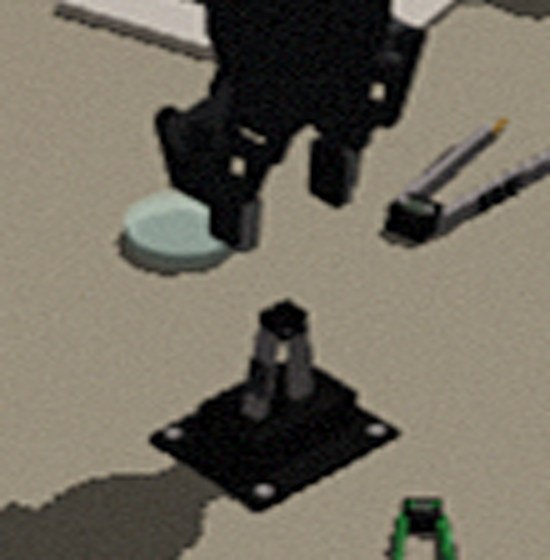

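View pics/r6.png

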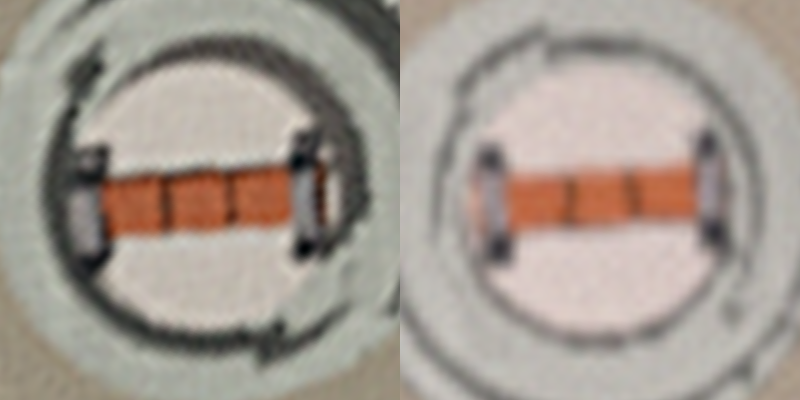

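Run:
```python
from h import *
print(proj("scene",[[.5252,.1648,.166]]),proj("scene",[[.5293,.1655,.106]]),"seen head",290+283/5,130+318/4)
c=(.6035,-.156)
for n in("scene","top"):
    im=rect(cv2.imread(f"pics/{n}3.png"),n,c,.025,.05,800).astype(int)
    m=((im[:,:,2]-im[:,:,0])>50).astype(np.uint8)
    m=cv2.morphologyEx(m,cv2.MORPH_CLOSE,np.ones((15,15)))
    k,l,s,_=cv2.connectedComponentsWithStats(m);j=1+s[1:,4].argmax();m=l==j
    cols=[x for x in range(240,560)if m[:,x].sum()>60]
    mid=[np.nonzero(m[:,x])[0].mean() for x in cols];wd=np.median([m[:,x].sum() for x in cols])
    f=np.polyfit(cols,mid,1);yaw=np.arctan(-f[0])
    # profile along strip axis
    g=im.sum(2).astype(np.float32);prof=[]
    for x in range(240,560):
        y0=np.polyval(f,x);v=[]
        for dy in range(-14,15):
            v.append(cv2.getRectSubPix(g,(1,1),(float(x+f[0]*-dy),float(y0+dy)))[0,0])
        prof.append(np.mean(v))
    prof=cv2.GaussianBlur(np.float32(prof)[None],(0,0),3)[0]
    xs=np.arange(240,560);mins=[i for i in range(5,315) if prof[i]==prof[i-5:i+6].min()]
    mins=sorted(mins,key=lambda i:prof[i]-(np.median(prof[max(0,i-30):i+30])))[:4]
    print(n,"yaw",yaw,"width mm",wd*.125*np.cos(yaw),"bounds",cols[0],cols[-1])
    for i in sorted(mins):
        x=xs[i];y=np.polyval(f,x);print("  line col",x,"world",(c[0]+(400-y)*.000125),(c[1]+(400-x)*.000125),prof[i])
```

```text
[[346.43044994 187.19298962]] [[346.74488755 207.89349234]] seen head 346.6 209.5
scene yaw 0.06973765934718468 width mm 14.714147392979392 bounds 240 559
  line col 274 world 0.6017684713107551 -0.14024999999999999 312.81427
  line col 332 world 0.6022748905705256 -0.1475 181.64613
  line col 402 world 0.6028860862288695 -0.15625 312.5381
  line col 461 world 0.6034012368551879 -0.163625 236.51328
top yaw 0.06900984303932695 width mm 14.340784130992391 bounds 240 559
  line col 253 world 0.6029289738509105 -0.137625 358.85876
  line col 342 world 0.6036979294231389 -0.14875 281.1296
  line col 399 world 0.6041904065873752 -0.155875 357.7063
  line col 468 world 0.6047865631546085 -0.1645 275.81158
```

Request:
servo_tool --plan '[[[1,-0.2,0.1,-0.2],[2,-0.2,0,0],[2,0,0,0],[2,0,0,0],[2,0,0,0],[1.5,0,0,0],[1,0,0,0],[0,0,0,0]]]'

```text
time: 15.38
eef_pos: [0.5297, 0.1657, 0.0466]
ee_rot: [1.885, 1.569, -2.837]
force: [0.9, 0.3, 0.4]
grip_width: 0.0515
```

Run:
```python
from h import *
go([.5293,.1655,.041],-.015+np.pi/2)
L=[]
for n in ("scene","top"):
    cv2.imwrite(f"pics/{n}4.png",vision.read_camera(n))
s=cv2.imread("pics/scene4.png");t=cv2.imread("pics/top4.png")
cv2.imwrite("pics/v13.png",np.hstack([cv2.resize(s[170:270,300:390],None,fx=5,fy=5,interpolation=cv2.INTER_CUBIC),cv2.resize(t[215:285,240:310],None,fx=5,fy=500/70,interpolation=cv2.INTER_CUBIC)]))
```

```text
t 15.38 p [0.5297 0.1657 0.0466] jaw 1.561 F [0.86 0.33 0.36] gw 0.0515 q [ 0.3   0.44 -0.36  0.77 -0.    0.31]
shift cm [ 0.56  0.04 -0.02] turn deg 0.27
```

View pics/v13.png

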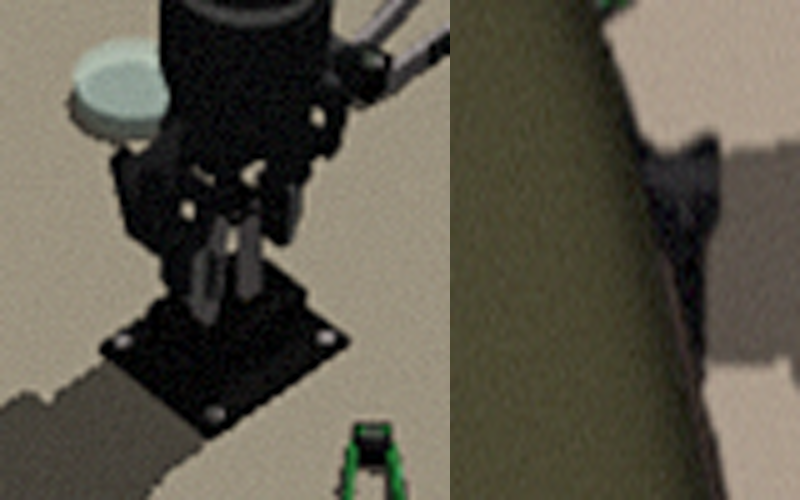

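Request:
servo_tool --plan '[[[0.5,0,0,0],[0,0,0,0],[0,0,0,0],[0,0,0,0]]]' --fingers 0.38 --force 20

```text
time: 15.98
eef_pos: [0.5304, 0.166, 0.0426]
ee_rot: [-1.177, 1.57, 0.383]
force: [-0.3, 0.2, -0.7]
grip_width: 0.0325
```

Request:
servo_tool --plan '[[[0,0,0,0],[0,0,0,0],[0,0,0,0]]]' --fingers 0.28

```text
time: 16.35
eef_pos: [0.5307, 0.1661, 0.0428]
ee_rot: [-1.142, 1.57, 0.418]
force: [-0.2, -0.2, 4.0]
grip_width: 0.0238
```

Run:
```python
from h import *
go([.5293,.1655,.06],-.015+np.pi/2)
o=st()[0];print(o.keys(),o["moment"])
for i in range(6): print(round(status.get_obs()["grip_width"],5))
```

```text
t 16.35 p [0.5307 0.1661 0.0428] jaw 1.56 F [-0.23 -0.24  3.97] gw 0.0238 q [ 0.3   0.45 -0.36  0.76  0.    0.31]
shift cm [-1.72  0.14 -0.06] turn deg 0.25
dict_keys(['time', 'q', 'joint_velocities', 'joint_efforts', 'eef_pos', 'ee_rot', 'force', 'moment', 'grip_width']) [0.03924512 0.04760215 0.03339372]
0.02382
0.02382
0.02382
0.02382
0.02382
0.02382
```

Request:
servo_tool --plan '[[[-0.5,0,0,0],[-1,0,0,0],[-1.5,0,0,0],[-1.5,0,0,0],[-1.5,0,0,0],[-1.5,0,0,0],[-1.5,0,0,0],[0,0,0,0]]]'

```text
time: 17.35
eef_pos: [0.5314, 0.1663, 0.134]
ee_rot: [-1.245, 1.568, 0.315]
force: [0.0, -0.9, -1.7]
grip_width: 0.0237
```

Run:
```python
from h import *
go([.6035,-.1561,.134],.07+np.pi/2)
for n in ("scene","top"):
    cv2.imwrite(f"pics/{n}5.png",vision.read_camera(n))
s=cv2.imread("pics/scene5.png");t=cv2.imread("pics/top5.png")
cv2.imwrite("pics/v14.png",np.hstack([cv2.resize(s[150:250,300:390],None,fx=5,fy=5,interpolation=cv2.INTER_CUBIC),cv2.resize(t[215:285,240:310],None,fx=5,fy=500/70,interpolation=cv2.INTER_CUBIC)]))
```

```text
t 17.35 p [0.5314 0.1663 0.134 ] jaw 1.56 F [ 0.03 -0.88 -1.68] gw 0.0237 q [ 0.3   0.36 -0.23  0.97  0.    0.31]
shift cm [-1.000e-02 -7.550e+00 -3.216e+01] turn deg -4.63
```

View pics/v14.png

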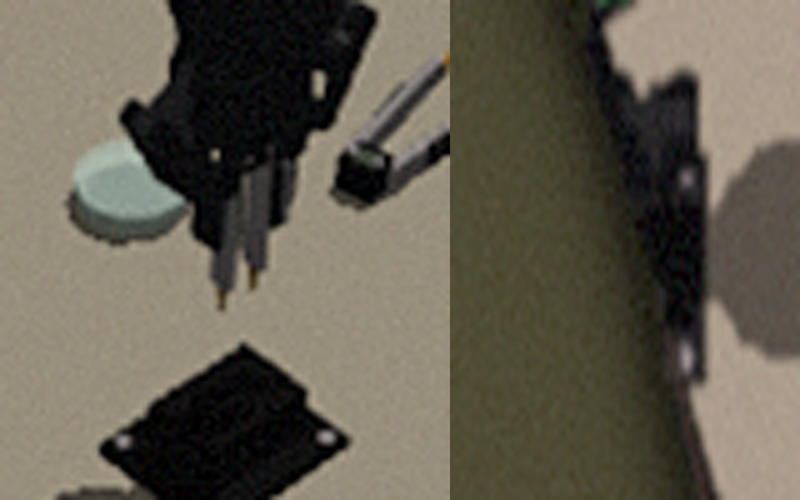

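Request:
servo_tool --plan '[[[0,-0.4,-2,0],[0,-0.8,-3.4,0],[0,-0.8,-3.5,0],[0,-0.8,-3.5,0],[0,-0.8,-3.5,0],[0,-0.8,-3.5,0],[0,-0.8,-3.5,0],[0,-0.8,-3.5,0],[0,-0.8,-3.2,0],[0,-0.75,-2.4,-4.6]]]'

```text
time: 18.7
eef_pos: [0.6015, -0.1575, 0.1314]
ee_rot: [1.609, 1.569, -3.033]
force: [-0.1, -0.2, 0.1]
grip_width: 0.0238
```

Request:
servo_tool --plan '[[[1.5,0,0,0],[1.5,0,0,0],[0,0,0,0],[0,0,0,0]]]'

```text
time: 19.2
eef_pos: [0.602, -0.1541, 0.1022]
ee_rot: [1.222, 1.57, 2.864]
force: [1.0, -0.8, -0.4]
grip_width: 0.0243
```

Run:
```python
from h import *
go([.6035,-.1561,.1],.07+np.pi/2)
o,p,R=st()
for n in ("scene","top"):
    cv2.imwrite(f"pics/{n}6.png",vision.read_camera(n))
s=cv2.imread("pics/scene6.png");t=cv2.imread("pics/top6.png")
cv2.imwrite("pics/v15.png",np.hstack([cv2.resize(s[270:350,220:300],None,fx=6,fy=6,interpolation=cv2.INTER_CUBIC),cv2.resize(t[170:250,380:430],None,fx=6,fy=6,interpolation=cv2.INTER_CUBIC)]))
for z in (.06,.07,.08): print(z,proj("scene",[p*[1,1,0]+R[:,2]*g+[0,0,z] for g in(.008,-.008)]).round(1).tolist())
```

```text
t 19.2 p [ 0.602  -0.1541  0.1022] jaw 1.641 F [ 1.04 -0.76 -0.42] gw 0.0243 q [-0.25  0.49 -0.1   0.97  0.   -0.32]
shift cm [ 0.22 -0.14 -0.21] turn deg 0.03
0.06 [[261.2, 313.7], [255.3, 318.4]]
0.07 [[260.9, 310.7], [254.9, 315.5]]
0.08 [[260.5, 307.7], [254.5, 312.5]]
```

View pics/v15.png

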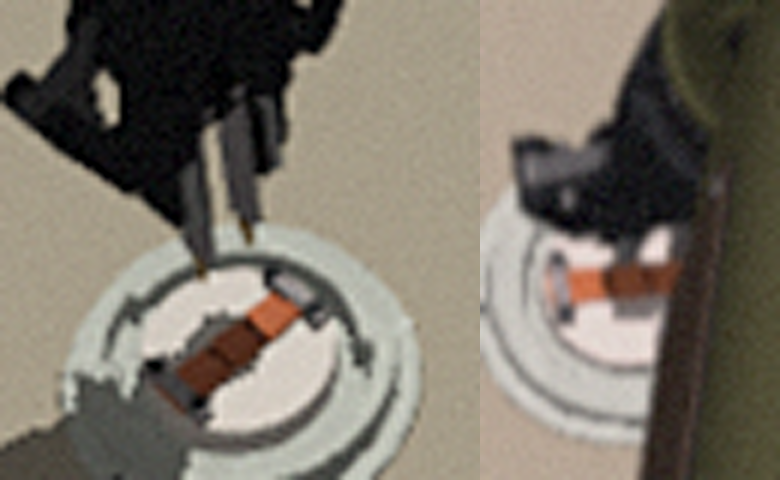

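Request:
servo_tool --plan '[[[1,-0.1,-0.1,0],[1,0,-0.1,0],[0.5,0,0,0],[0,0,0,0],[0,0,0,0]]]' --fingers 0.262

```text
time: 19.92
eef_pos: [0.6037, -0.1568, 0.0775]
ee_rot: [-1.801, 1.57, -0.16]
force: [0.2, 0.0, -0.7]
grip_width: 0.0226
```

Run:
```python
from h import *
go([.6035,-.1561,.062],.07+np.pi/2)
o,p,R=st()
for n in ("scene","top"):
    cv2.imwrite(f"pics/{n}7.png",vision.read_camera(n))
s=cv2.imread("pics/scene7.png");t=cv2.imread("pics/top7.png")
cv2.imwrite("pics/v16.png",np.hstack([cv2.resize(s[300:350,230:280],None,fx=10,fy=10,interpolation=cv2.INTER_CUBIC),cv2.resize(t[195:245,385:410],None,fx=10,fy=10,interpolation=cv2.INTER_CUBIC)]))
u=np.array([-np.sin(.07),np.cos(.07),0]);c=np.array([.6028,-.15556,.025])
print("lines scene",((proj("scene",[c+.008*u,c-.008*u])-[230,300])*10).round(0).tolist())
for z in (.035,.04,.045,.05): print(z,((proj("scene",[p*[1,1,0]+R[:,2]*g+[0,0,z] for g in(.008,-.008)])-[230,300])*10).round(0).tolist())
```

```text
t 19.93 p [ 0.6037 -0.1568  0.0775] jaw 1.64 F [ 0.25  0.01 -0.72] gw 0.0226 q [-0.25  0.52 -0.13  0.92  0.   -0.32]
shift cm [1.55 0.01 0.08] turn deg -0.02
lines scene [[321.0, 243.0], [264.0, 291.0]]
0.035 [[316.0, 221.0], [257.0, 269.0]]
0.04 [[314.0, 207.0], [255.0, 255.0]]
0.045 [[312.0, 193.0], [253.0, 240.0]]
0.05 [[310.0, 179.0], [251.0, 226.0]]
```

View pics/v16.png

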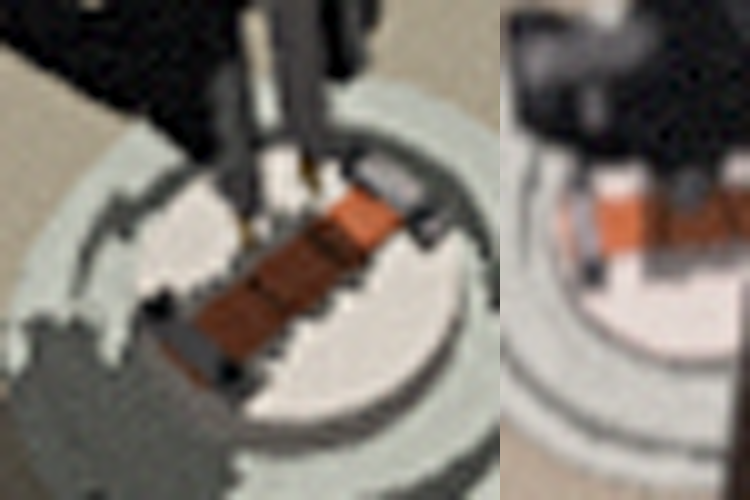

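Request:
servo_tool --plan '[[[0.6,0,0.05,0],[0.5,0,0,0],[0,0,0,0],[0,0,0,0]]]' --fingers 0.256

```text
time: 20.52
eef_pos: [0.6034, -0.1563, 0.0663]
ee_rot: [1.349, 1.571, 2.99]
force: [-0.0, -0.8, -0.2]
grip_width: 0.0218
```

```bash
cat > m.py <<'E'
from h import *
import sys
k=sys.argv[1]
go([.6035,-.1561,.058],.07+np.pi/2)
o,p,R=st()
a=np.mean([vision.read_camera("scene").astype(float) for _ in range(3)],0)
s=a.astype(np.uint8);cv2.imwrite(f"pics/scene_{k}.png",s)
cv2.imwrite(f"pics/v_{k}.png",cv2.resize(s[305:341,240:276],None,fx=16,fy=16,interpolation=cv2.INTER_CUBIC))
f=lambda P:((proj("scene",P)-[240,305]+.5)*16).round(0).tolist()
u=np.array([-np.sin(.07),np.cos(.07),0]);c=np.array([.6028,-.15556,.025])
print("gw",o["grip_width"],"lines",f([c+.008*u,c-.008*u]))
for z in (.025,.03,.035): print(z,f([p*[1,1,0]+R[:,2]*g+[0,0,z] for g in(.008,-.008)]))
E
python3 m.py a
```

```text
t 20.52 p [ 0.6034 -0.1563  0.0663] jaw 1.64 F [-0.03 -0.8  -0.16] gw 0.0218 q [-0.25  0.53 -0.15  0.89 -0.   -0.32]
shift cm [ 0.83 -0.01  0.02] turn deg -0.02
gw 0.02184906137970526 lines [[362.0, 317.0], [270.0, 393.0]]
0.025 [[361.0, 323.0], [268.0, 399.0]]
0.03 [[358.0, 301.0], [265.0, 377.0]]
0.035 [[355.0, 279.0], [262.0, 354.0]]
```

View pics/v_a.png

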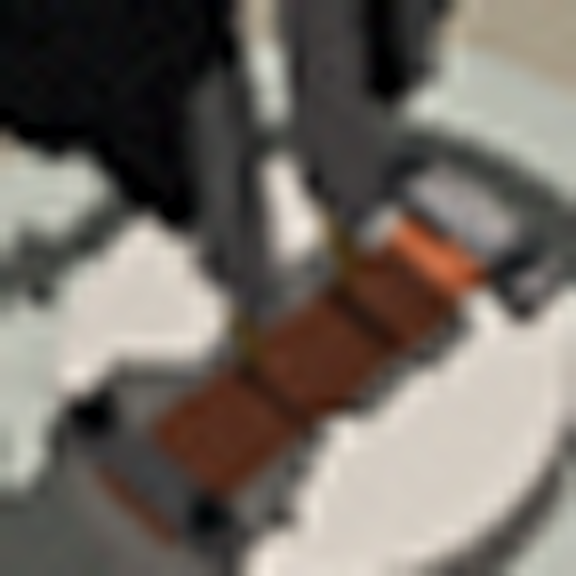

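Request:
servo_tool --plan '[[[0.4,0,0.08,0],[0.2,0,0,0],[0,0,0,0],[0,0,0,0]]]'

```text
time: 21.18
eef_pos: [0.6034, -0.1555, 0.0604]
ee_rot: [1.307, 1.571, 2.947]
force: [1.3, 0.0, -0.4]
grip_width: 0.0221
```

```bash
python3 m.py b
```

```text
t 21.18 p [ 0.6034 -0.1555  0.0604] jaw 1.64 F [ 1.31  0.03 -0.41] gw 0.0221 q [-0.25  0.53 -0.16  0.88 -0.   -0.32]
shift cm [ 0.24 -0.01 -0.06] turn deg -0.02
gw 0.022064462956388406 lines [[362.0, 317.0], [270.0, 393.0]]
0.025 [[365.0, 320.0], [273.0, 395.0]]
0.03 [[363.0, 297.0], [270.0, 373.0]]
0.035 [[360.0, 275.0], [267.0, 351.0]]
```

View pics/v_b.png

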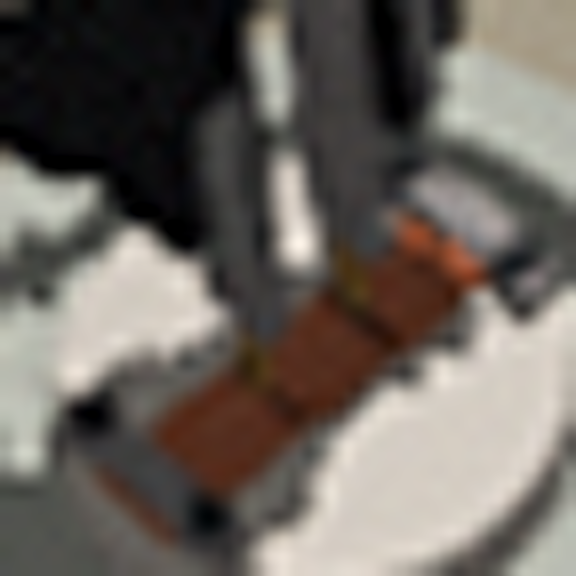

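Request:
servo_tool --plan '[[[0,-0.1,0.04,0],[0,0,0,0],[0,0,0,0]]]' --fingers 0.252

```text
time: 21.7
eef_pos: [0.6044, -0.155, 0.0604]
ee_rot: [1.184, 1.571, 2.824]
force: [0.2, 0.6, 0.2]
grip_width: 0.0216
```

```bash
python3 m.py c
python3 - <<'E'
import cv2,numpy as np
a=cv2.imread("pics/scene_c.png").astype(int)[305:341,240:276]
y=a[:,:,1]-a[:,:,0]; # brass: green>>blue but R not too high
r=a[:,:,2]-a[:,:,1]
print("G-B");print(y[14:30,10:28]);print("R-G");print(r[14:30,10:28])
E
```

```text
t 21.7 p [ 0.6044 -0.155   0.0604] jaw 1.64 F [0.17 0.55 0.16] gw 0.0216 q [-0.25  0.53 -0.16  0.88  0.   -0.32]
shift cm [ 0.24  0.1  -0.1 ] turn deg -0.02
gw 0.02161260634688615 lines [[362.0, 317.0], [270.0, 393.0]]
0.025 [[373.0, 322.0], [281.0, 398.0]]
0.03 [[371.0, 300.0], [278.0, 376.0]]
0.035 [[368.0, 278.0], [275.0, 353.0]]
G-B
[[-1  0  0  0  3  1  0  4 11  8  2  4 -1 -1  6 18 15  9]
 [ 9  3  0  1  1  2  1  3  9 10  9 15  4 -2  0 12 14 22]
 [11 10  6  5  2 -1  0  4  7  6 10 24 19  8  8 16 12 26]
 [12 11 10  4 -2  0 -2  0  1  6  7 26 31 20 13 18 13 18]
 [11 10 12  8  0  1  0 -1  2  7  7 18 31 22 17 15 13 15]
 [10  9  9  9  4 -2 -1  0  5 14 16 16 17 16 18 15 16 14]
 [10  9 10  9 10  8 -1 -2  5 19 19 14 12  8 12 17 14  9]
 [12  8  8  6  7 18 17 10 11 15 13 17 15 10 12 14  8  6]
 [ 7  3  5  5  7 14 30 21 16 13 15 14 14 14  7  5  5  9]
 [ 5  6  5 11 12 10 25 25 16 15 15 17 15  8  7  4  7 10]
 [ 7  6  9 15 17 15 14 18 13 17 14 15 12  7  4  4  7  9]
 [ 8 16 19 17 16 18 14  9  9 12 15 10  6  6 11  8 10  9]
 [17 16 14 16 15 16 15 14 12 10  5  3  8 10 11  9  9 10]
 [18 16 17 17 14 14 
[... 368 characters left out ...]
30 42 39 36 50]
 [ 7  8  7  6  2  0  2  2  7 19 28 22 22 31 41 39 37 37]
 [ 8  9  9  8  6  4  2  1 14 38 40 26 19 24 36 38 39 33]
 [ 8  8  8  7  4  8  5  0 20 43 40 38 28 21 30 38 33 18]
 [ 8  6  7  5  8 18 14 16 34 39 40 38 38 31 29 31 14  4]
 [ 6  2  1  5 13 21 22 30 42 37 38 37 39 33 16 10  3  3]
 [ 3 -1  6 23 29 24 19 28 40 40 39 40 33 19  5  2  5  9]
 [ 5 15 27 41 41 34 26 24 41 37 40 34 17  2  3  2  7  9]
 [22 37 41 40 40 39 35 27 28 37 35 16  5  4  6  7  9  7]
 [37 42 41 40 38 36 39 36 29 19 11  5  4  9  7  6  8  7]
 [40 43 39 37 39 39 39 36 19  5  4  5  8 10  8  8  7  8]
 [20 32 42 39 41 40 33 18  5  2  6  7  9  8  8  8  6  7]
 [ 2 16 35 41 39 37 18  2  0  3  8  7  7  7  8  9  6  7]]
```

View pics/v_c.png

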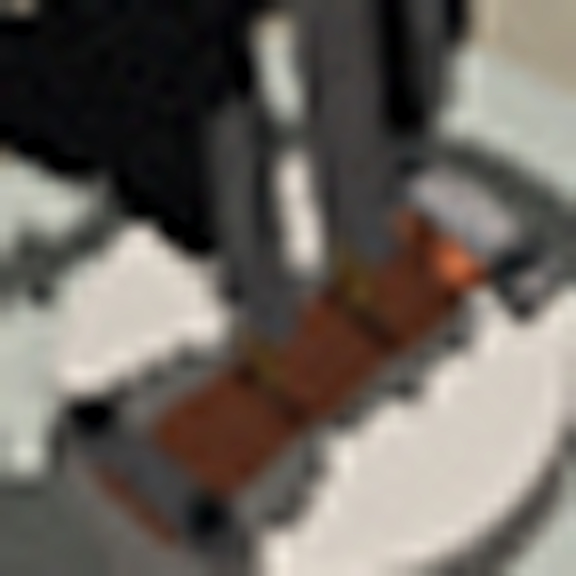

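Request:
servo_tool --plan '[[[0.2,0,0,0],[0,0,0,0],[0,0,0,0]]]'

```text
time: 22.22
eef_pos: [0.6046, -0.1551, 0.0586]
ee_rot: [-1.865, 1.57, -0.225]
force: [-0.6, -0.0, 1.5]
grip_width: 0.0218
```

Request:
servo_tool --plan '[[[0.1,0,0,0],[0,0,0,0],[0,0,0,0]]]'

```text
time: 22.6
eef_pos: [0.6045, -0.1551, 0.0576]
ee_rot: [-1.971, 1.57, -0.331]
force: [-0.4, -0.0, 2.1]
grip_width: 0.0219
```

```bash
python3 m.py d
```

```text
t 22.6 p [ 0.6045 -0.1551  0.0576] jaw 1.64 F [-0.35 -0.02  2.07] gw 0.0219 q [-0.25  0.53 -0.16  0.88 -0.   -0.32]
shift cm [-0.04  0.11 -0.1 ] turn deg -0.02
gw 0.02191367871143259 lines [[362.0, 317.0], [270.0, 393.0]]
0.025 [[374.0, 323.0], [281.0, 399.0]]
0.03 [[371.0, 301.0], [278.0, 377.0]]
0.035 [[368.0, 279.0], [275.0, 354.0]]
```

View pics/v_d.png

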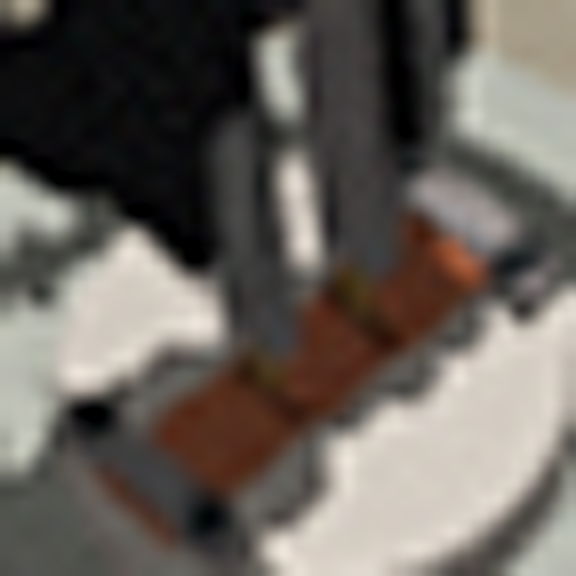

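Run:
```python
from h import *
a=cv2.imread("pics/scene_d.png");b=cv2.imread("pics/scene3.png")
sl=np.s_[316:336,248:272]
K=16
def up(x,i):return cv2.resize(x[sl],None,fx=K,fy=K,interpolation=i)
A=up(a,cv2.INTER_CUBIC);B=up(b,cv2.INTER_CUBIC);A2=cv2.convertScaleAbs(A,alpha=2)
v=np.array([np.cos(.07),np.sin(.07),0])
for m in([.60227,-.1475,.025],[.6034,-.163625,.025]):
    P=[np.array(m)+v*g for g in(-.007,.007)]
    q=(proj("scene",P)-[248,316]+.5)*K
    print(q.round(0).tolist())
    for I in(A2,B): cv2.line(I,tuple(int(t) for t in q[0]),tuple(int(t) for t in q[1]),(255,255,0),1)
cv2.imwrite("pics/ov.png",np.hstack([A2,B]))
d=a[sl].astype(int);print((d[:,:,1]-d[:,:,0])[:,4:20])
```

```text
[[198.0, 110.0], [272.0, 172.0]]
[[105.0, 186.0], [178.0, 249.0]]
[[-2  2  2  1  1 10 10  6  0  2 -1  2 -1  1  1  3]
 [-4  0  1  0  0  6  8  8  0  1  0  1 -2  2  1  0]
 [ 1  2  2  2  0  4  9  7 -3  1 -1  2  0  9  4  0]
 [-4 -1  1  1  2  2  8 10 -2  0  0  0  4 11 16  9]
 [ 0  0  1  3 -1  2  8 10  3  0 -1  0  3 13 14 25]
 [ 0 -1  3  2  0  0  6  9  6 10  8 -3  2 12 16 19]
 [ 5  4  1  2  1  1  3  4  7 26 24  9 10 17 14 13]
 [ 8  7  2  1  2  0  5 10  9 21 29 20 15 15 16 16]
 [11  9  0  1 -1 -1  6 16 14 15 21 17 15 14 14 15]
 [ 9  8  3  0  0 -1  2 15 16 15 13 14 16 17 15 10]
 [ 9  7  4  8  6 -3  4 16 19 13 15 10  9 14  8  4]
 [ 4  6  8 17 19  9 13 15 14 15 14 13  9  5  7  5]
 [ 7  9 14 15 25 27 15 14 13 13 14  8  5  4  3  6]
 [12 18 17 16 17 16 15 15 16 13 10  6  3  5  7 11]
 [17 17 15 16 14 10 10 15 16  8  5  6  9  9  9  8]
 [16 19 15 16 20 15 11 10  5  5  6 11 12  9  8 10]
 [15 15 13 15 15 16 10  5  7 10 11 10  9  9 11  8]
 [19 16 16 16 15 10  5  3  9 11 11 11  9 11 11 10]
 [13 18 15 18  6  8  4  5  9 10 11  9  9 10 10  9]
 [ 4 11 13 11  3  6  4  3  9 11 11 10  9 11 11 11]]
```

View pics/ov.png

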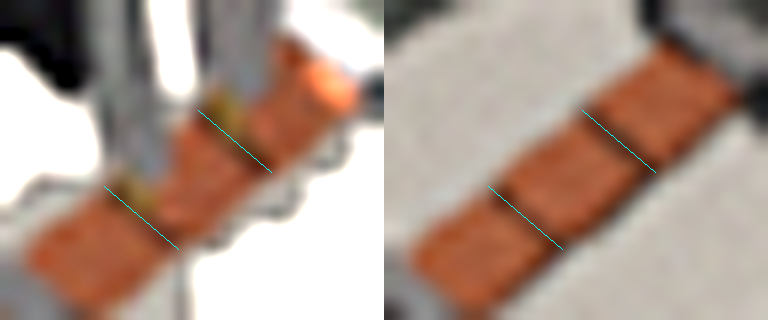

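Run:
```python
from h import *
c=np.array([.6028,-.15556,.025]);yaw=.0697
u=np.array([-np.sin(yaw),np.cos(yaw),0]);v=np.array([np.cos(yaw),np.sin(yaw),0])
ys=np.arange(-16,16.01,.1);xs=np.arange(12,-12.01,-.1)  # col = y desc -> left +y
G=np.array([[c+v*x/1e3+u*y/1e3 for y in -ys] for x in xs])
uv=proj("scene",G.reshape(-1,3)).reshape(len(xs),len(ys),2).astype(np.float32)
out=[]
for k in("scene3","scene_c","scene_d"):
    im=cv2.imread(f"pics/{k}.png");r=cv2.remap(im,uv[...,0],uv[...,1],cv2.INTER_CUBIC)
    g=r.astype(float).sum(2)
    for lo,hi in((-5,5),(-6,-3),(-3,0),(0,3),(3,6)):
        m=(xs>lo)&(xs<hi);p=cv2.GaussianBlur(g[m].mean(0)[None],(0,0),4)[0];yy=-ys
        res=[]
        for y0 in(8,-8):
            w=np.abs(yy-y0)<3;i=np.nonzero(w)[0][p[w].argmin()];res.append((round(yy[i],1),round(p[i])))
        print(k,lo,hi,res)
    R=cv2.convertScaleAbs(r,alpha=1.0 if k=="scene3" else 1.8)
    R=cv2.resize(R,None,fx=2.4,fy=1.6)
    for y0 in(8,-8):
        X=int((16-y0)*10*2.4);cv2.line(R,(X,0),(X,30),(255,255,0),1);cv2.line(R,(X,R.shape[0]-30),(X,R.shape[0]),(255,255,0),1)
    out.append(cv2.resize(R,(770,190)))
cv2.imwrite("pics/st.png",np.vstack(out))
```

```text
scene3 -5 5 [(np.float64(8.0), 181), (np.float64(-8.2), 213)]
scene3 -6 -3 [(np.float64(8.1), 197), (np.float64(-7.9), 198)]
scene3 -3 0 [(np.float64(7.9), 185), (np.float64(-8.3), 228)]
scene3 0 3 [(np.float64(8.0), 177), (np.float64(-8.2), 227)]
scene3 3 6 [(np.float64(7.9), 167), (np.float64(-8.4), 189)]
scene_c -5 5 [(np.float64(7.7), 103), (np.float64(-8.1), 110)]
scene_c -6 -3 [(np.float64(7.7), 113), (np.float64(-8.2), 101)]
scene_c -3 0 [(np.float64(7.7), 113), (np.float64(-8.4), 121)]
scene_c 0 3 [(np.float64(7.7), 95), (np.float64(-7.8), 119)]
scene_c 3 6 [(np.float64(7.7), 90), (np.float64(-8.1), 97)]
scene_d -5 5 [(np.float64(7.8), 100), (np.float64(-8.1), 109)]
scene_d -6 -3 [(np.float64(7.9), 96), (np.float64(-8.0), 104)]
scene_d -3 0 [(np.float64(7.5), 118), (np.float64(-8.2), 120)]
scene_d 0 3 [(np.float64(7.9), 99), (np.float64(-8.0), 114)]
scene_d 3 6 [(np.float64(7.8), 79), (np.float64(-8.0), 100)]
```

View pics/st.png

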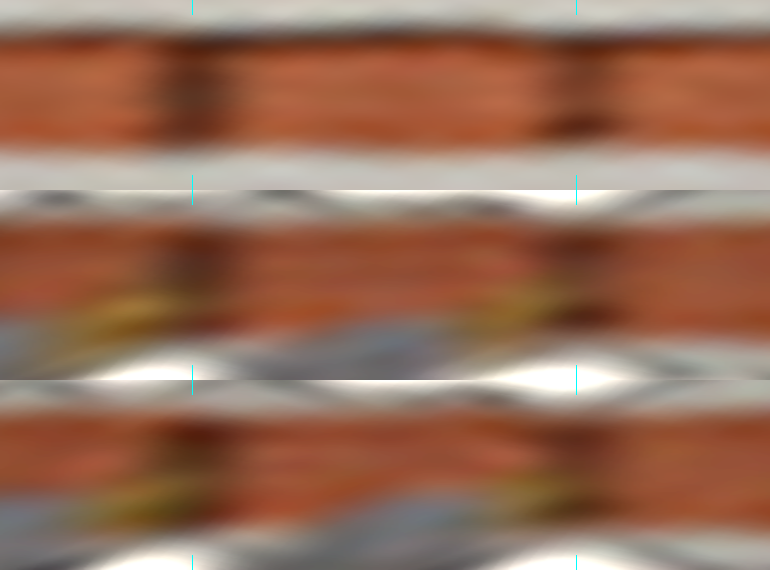

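```bash
cat > fit.py <<'E'
from h import *
from scipy.optimize import minimize
import sys
yaw=.0697;c=np.array([.6028,-.15556,.025])
u=np.array([-np.sin(yaw),np.cos(yaw),0]);v=np.array([np.cos(yaw),np.sin(yaw),0])
S=8;X0,Y0,W,H=246,314,28,24
def P(pts): return ((proj("scene",pts)-[X0,Y0]+.5)*S*16).round().astype(np.int32)
def poly(L,pts,val,hull=True):
    q=P(pts); q=cv2.convexHull(q) if hull else q
    cv2.fillConvexPoly(L,q,val,shift=4)
w=lambda x,y,z=.025:c*[1,1,0]+v*x/1e3+u*y/1e3+[0,0,z]
th=np.linspace(0,2*np.pi,16,endpoint=False)
def labels(par,ztip):
    xm,ym,gap,hl=par
    L=np.zeros((H*S,W*S),np.uint8)
    poly(L,[w(sx*7,sy*24) for sx in(-1,1) for sy in(-1,1)],1)
    for y0 in(7.9,-8.15): poly(L,[w(sx*7,y0+sy*.5) for sx in(-1,1) for sy in(-1,1)],2)
    for s in(1,-1):
        y=ym+s*gap/2
        poly(L,[w(xm+1.5*np.cos(t),y+1.5*np.sin(t),z) for t in th for z in(ztip,ztip+.014)],3)
    for s in(1,-1):
        y=ym+s*gap/2
        poly(L,[w(xm+6*a,y+2.5*b,z) for a in(-1,1) for b in(-1,1) for z in(ztip+hl/1e3,ztip+.05)],4)
    return L
def run(k,ztip):
    im=cv2.imread(f"pics/{k}.png").astype(float)[Y0:Y0+H,X0:X0+W]
    def cost(par,full=False):
        L=labels(par,ztip)
        A=np.stack([cv2.resize((L==i).astype(np.float32),(W,H),interpolation=cv2.INTER_AREA) for i in range(5)],-1)
        A=cv2.GaussianBlur(A,(0,0),.45)
        m=(A[...,1]+A[...,2]+A[...,3]>.35)&(A[...,0]<.4)
        # restrict to window around the pins
        m0=np.zeros_like(m);m0[4:20,4:24]=1;m&=m0
        F=np.stack([im[...,1]-im[...,0],im[...,2]-im[...,1],im.sum(2)/3],-1)[m]
        B=A[m];co,*_=np.linalg.lstsq(B,F,rcond=None)
        r=((B@co-F)**2).sum()/m.sum()
        return (r,co,m.sum()) if full else r
    best=None
    for y0 in(-1.5,-.5,.5,1.5):
      for x0 in(-2,0,2):
        for g in (15,17):
          o=minimize(cost,[x0,y0,g,10],method="Nelder-Mead",options=dict(initial_simplex=np.array([[x0,y0,g,10],[x0+1.5,y0,g,10],[x0,y0+1,g,10],[x0,y0,g+1,10],[x0,y0,g,14]]),xatol=.03,fatol=.01,maxiter=200))
          if best is None or o.fun<best.fun: best=o
    print(k,"x,y,gap,hl",best.x.round(2),"cost",round(best.fun,2));print(cost(best.x,True)[1].round(0).tolist())
    for dy in(-1,-.5,.5,1): print("  dy",dy,round(cost(best.x+[0,dy,0,0]),2),"dgap",2*dy,round(cost(best.x+[0,0,2*dy,0]),2))
for k,z in (("scene_c",.0254),("scene_d",.025)): run(k,z)
E
timeout 550 python3 fit.py
```

```text
Traceback (most recent call last):
  File "fit.py", line 46, in <module>
    for k,z in (("scene_c",.0254),("scene_d",.025)): run(k,z)
                                                     ~~~^^^^^
  File "fit.py", line 42, in run
    o=minimize(cost,[x0,y0,g,10],method="Nelder-Mead",options=dict(initial_simplex=np.array([[x0,y0,g,10],[x0+1.5,y0,g,10],[x0,y0+1,g,10],[x0,y0,g+1,10],[x0,y0,g,14]]),xatol=.03,fatol=.01,maxiter=200))
  File "fit.py", line 28, in cost
    L=labels(par,ztip)
  File "fit.py", line 23, in labels
    poly(L,[w(xm+6*a,y+2.5*b,z) for a in(-1,1) for b in(-1,1) for z in(ztip+hl/1e3,ztip+.05)],4)
    ~~~~^^^^^^^^^^^^^^^^^^^^^^^^^^^^^^^^^^^^^^^^^^^^^^^^^^^^^^^^^^^^^^^^^^^^^^^^^^^^^^^^^^^^^^^^
  File "fit.py", line 9, in poly
    q=P(pts); q=cv2.convexHull(q) if hull else q
  File "fit.py", line 7, in P
    def P(pts): return ((proj("scene",pts)-[X0,Y0]+.5)*S*16).round().astype(np.int32)
                         ~~~~^^^^^^^^^^^^^
  File "h.py", line 4, in proj
    i=vision.camera_info(n);P=(i["R"]@np.atleast_2d(X).T).T+i["t"];p=(i["intrinsics"]@P.T).T
ValueError: time passes only in moves, steps and waits
```

```bash
python3 - <<'E'
s=open("h.py").read()
s=s.replace("def proj(n,X):\n    i=vision.camera_info(n)","_C={}\ndef CI(n):\n    if n not in _C:_C[n]=vision.camera_info(n)\n    return _C[n]\ndef proj(n,X):\n    i=CI(n)")
open("h.py","w").write(s)
f=open("fit.py").read()
f=f.replace("m=(A[...,1]+A[...,2]+A[...,3]>.35)&(A[...,0]<.4)","m=M.copy()")
f=f.replace("    def cost(par","    L0=np.zeros((H*S,W*S),np.uint8);poly(L0,[w(a,b) for a in(-9,7) for b in(-15,16)],1);M=cv2.resize(L0.astype(np.float32),(W,H),interpolation=cv2.INTER_AREA)>.8\n    def cost(par",1)
f=f.replace("        L=labels(par,ztip)","        if not 6<par[3]<16.5: return 1e4\n        L=labels(par,ztip)",1)
open("fit.py","w").write(f)
E
timeout 550 python3 fit.py
```

```text
scene_c x,y,gap,hl [-1.81  1.01 16.1  15.66] cost 26.7
[[6.0, 8.0, 81.0], [16.0, 39.0, 52.0], [-1.0, 10.0, 6.0], [33.0, 19.0, 51.0], [-0.0, 4.0, 63.0]]
  dy -1 40.92 dgap -2 44.74
  dy -0.5 32.67 dgap -1.0 34.28
  dy 0.5 31.19 dgap 1.0 31.49
  dy 1 39.96 dgap 2 42.44
scene_d x,y,gap,hl [-1.74  0.84 16.48 12.96] cost 31.18
[[7.0, 8.0, 80.0], [15.0, 39.0, 52.0], [4.0, 10.0, 1.0], [32.0, 15.0, 48.0], [0.0, 3.0, 62.0]]
  dy -1 45.66 dgap -2 49.65
  dy -0.5 37.45 dgap -1.0 37.79
  dy 0.5 35.16 dgap 1.0 36.64
  dy 1 44.23 dgap 2 47.06
```

Request:
servo_tool --plan '[[[-0.6,0,0,0],[0,-0.15,-0.1,0],[0,0,0,0],[0.3,0,0,0],[0,0,0,0],[0,0,0,0]]]'

```text
time: 23.5
eef_pos: [0.6057, -0.1559, 0.0602]
ee_rot: [1.253, 1.57, 2.894]
force: [-0.7, -0.3, -0.5]
grip_width: 0.0218
```

Request:
servo_tool --plan '[[[0.15,0,0,0],[0.1,0,0,0],[0,0,0,0],[0,0,0,0]]]'

```text
time: 24.0
eef_pos: [0.6059, -0.1559, 0.058]
ee_rot: [1.736, 1.571, -2.906]
force: [-1.1, -0.0, 1.5]
grip_width: 0.0222
```

```bash
python3 m.py e; sed -i 's/^for k,z in .*/for k,z in (("scene_e",.025),): run(k,z)/' fit.py; timeout 500 python3 fit.py
```

```text
t 24.0 p [ 0.6059 -0.1559  0.058 ] jaw 1.64 F [-1.13 -0.01  1.5 ] gw 0.0222 q [-0.25  0.54 -0.16  0.88 -0.   -0.32]
shift cm [ 0.    0.24 -0.  ] turn deg -0.02
gw 0.022182034512733394 lines [[362.0, 317.0], [270.0, 393.0]]
0.025 [[375.0, 334.0], [283.0, 409.0]]
0.03 [[373.0, 311.0], [280.0, 387.0]]
0.035 [[370.0, 289.0], [276.0, 365.0]]
scene_e x,y,gap,hl [ 1.000e-02 -1.900e-01  1.671e+01  1.384e+01] cost 29.21
[[8.0, 6.0, 77.0], [15.0, 39.0, 51.0], [5.0, 12.0, 6.0], [30.0, 15.0, 47.0], [1.0, 4.0, 61.0]]
  dy -1 43.78 dgap -2 48.1
  dy -0.5 33.33 dgap -1.0 34.97
  dy 0.5 34.61 dgap 1.0 34.38
  dy 1 45.13 dgap 2 46.58
```

View pics/v_e.png

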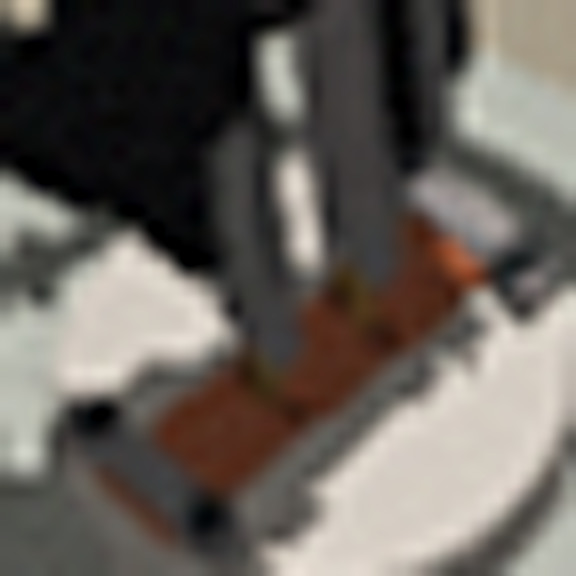

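Run:
```python
from h import *
go([.6035,-.1561,.058],.07+np.pi/2)
cv2.imwrite("pics/fin.png",vision.read_camera("scene"))
```

```text
t 24.15 p [ 0.6059 -0.1559  0.058 ] jaw 1.64 F [-0.26  0.34  2.31] gw 0.0215 q [-0.25  0.54 -0.16  0.88  0.   -0.32]
shift cm [ 0.    0.24 -0.  ] turn deg -0.02
```

View pics/fin.png

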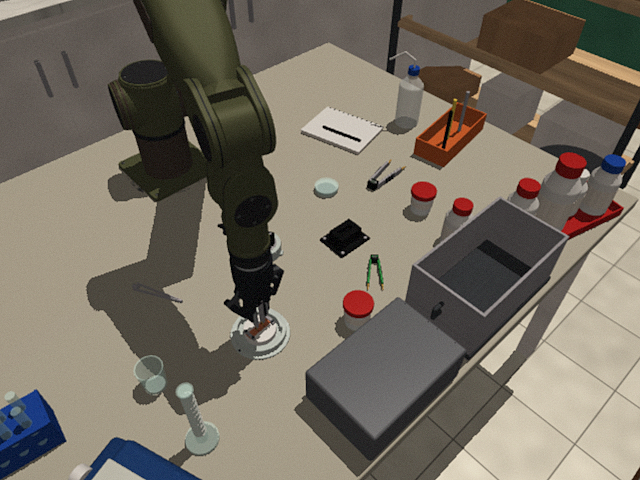

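Request:
servo_tool --plan '[[[0,0,0,0],[0,0,0,0],[0,0,0,0],[0,0,0,0]]]'

```text
time: 24.7
eef_pos: [0.6059, -0.1559, 0.0579]
ee_rot: [1.446, 1.571, 3.086]
force: [-1.1, -0.0, 2.2]
grip_width: 0.0215
```

```bash
python3 -c "
from bench import ticket
print(ticket.job_done())"
```

```text
the job is handed in; nothing more can be done
None
```

I opened the cell, set the cover upright on the clear bench at about (0.43, 0.00), and set the tweezers on the strip with one pin on each line. The job is handed in at about 25 s of the 53 s allowed, still holding the tweezers there. No verdict was reported.

Last checks:
- **On the lines:** a fit to the scene image puts the middle of the tips within about 0.1 mm of the middle of the two lines, with about 0.5 mm uncertainty. The tips sit in the middle of the strip's width. I had to lift and shift once, because the first contact was about 1 mm off.
- **Pressing:** the arm feels about 2.2 N upwards, and both pins are partly in (about 2 mm).
- **Rest of the scene:** the last full picture shows the other things on the bench where they were at the start. The cover is mostly behind the arm there, but it stood upright in the picture taken after I let go.

Disagreements:
- **Tip gap:** the image fits gave 16.1 to 16.7 mm. The finger opening read 21.5 to 22.2 mm, which works out to about 15 to 16.5 mm. I left the squeeze between the two. The leg angle was not in the readings.
- **Fingertip position:** the images put the shut fingertips at the reported TCP height, not 25 mm ahead of it. My first grip on the cover therefore closed on air above the bar. I corrected for this for the rest of the job.

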